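# Fit the condenser lens and screw down its retaining ring

### The arm

A 7-joint arm with a two-finger parallel gripper is mounted at the origin on the work surface. World frame = base frame: x ahead of the robot, y to its left, z up, the work surface at z = 0. Lengths are in m, angles in degrees, forces in N, time in s.
With the tool pointing down it reaches from about 0.425 to 0.875 m from the base axis. Payload 8.4 kg.
Tool frame: the origin (TCP) lies midway between the tips of the shut fingers; the grasp point (between the pads) lies r.tcp_to_grasp behind it (r.tcp_to_grasp is the distance from the TCP to the grasp point, in m); z points along the fingers, y is the line along which they close (so a half turn about z gives the same grasp; the last joint's range is limited). The gripper opens to 87 mm and grips with 3 to 60 N. Pads are 19 mm wide; open, the fingers measure 117 mm over their backs; the gripper's body (75 mm by 190 mm) begins 51 mm behind the grasp point.
Start: joints at [63.701, 19.091, 2.286, 83.961, -0.768, 76.965, -3.352], TCP at [0.229, -0.608, 0.223] pointing down, gripper open.
Joint ranges: [-147.57, 147.57], [-21.85, 119.76], [-74.77, 79.35], [14.55, 137.4], [-85.83, 265.84], [4.83, 119.75], [-152.11, 152.11]. Speed limits (degrees/s): [127.2, 127.2, 159.86, 159.86, 180, 180, 180].

### API

Orientations are given as a 3x3 rotation matrix whose columns are the frame's x, y, z axes.
In Python, from bench import r, optics, ticket gives the robot as it stands. The module is installed in compiled form; this text tells all that it offers.
- The arm moves only by the shell command python3 -m pendant 'ROWS' [FORCE]. ROWS is a JSON object of lists of equal length, an entry for each row: "slide": the shift along the world's x, y, z in m, a list of three; "rotation": the turn, a rotation vector about the world's x, y, z in rad, a list of three; "hand": the opening, from 0 (shut) to 1 (fully open). A call has exactly 5 rows; each row shifts and turns the commanded pose from where the row before left it; what a row does not reach is not made up. A row lasts 1/10 s, in which the tool goes at most 50 mm and 8.59 degrees, less where a joint would pass 70% of its speed; a pose out of reach is approached as far as the arm can. A call with a gripper value outside its range is refused whole. The fingers move at their own pace and stop on an object; FORCE is the grip in N (left out, the last holds). Time passes only in rows, so rows that do not move let the fingers close, or fill a call up. It gives the time, the measured TCP pose, the force, the opening and the grip force at its end, in the units of the state.
- r.get_obs(): the state, without advancing time (a new reading comes with each control period).
- optics.get_image(name): name is "scene" or "top" or "wrist"; returns a dict with "img" (400x640x3 uint8, blue, green, red), "fx", "fy", "cx", "cy" (pixels), "k1" (the pictures are not rectified: a ray, as slopes to the right and down, at radius r is drawn at 1 + k1 r^2 times it, then the intrinsics apply), "xyz" and "orientation" of the camera in the world. Camera axes: x right, y down, z forward; pixel columns grow to the right and rows downward; lengths in m; the calibration is good to about 2 mm. A picture is of the moment at which its call begins. There is no depth.
- ticket.job_done(): hands the job in; it is judged then, once.
The state is a dict: "time_s": time; "q": joint angles; "dq": joint speeds; "tau": joint torques, N m; "tool_pos": TCP position; "tcp_rot": TCP orientation; "ft_force": force on the tool from outside, world axes, zero at the start; "torque": the same for the moment, N m; "finger_gap": finger opening in m; "grip_force": force on a finger pad.
Only numpy, scipy, OpenCV 4.12 (cv2) and the standard library are available. Lean on these libraries where they do the work, as an engineer would, in place of code of your own. Each camera call takes 0.05 s, during which the arm holds its last target. There are 200 camera calls.

### The job

Fit the condenser lens into the card reader's lamp head: set it gently, flat side down, into the open cell on top, put the knurled retaining ring squarely over it, and screw the ring level and clockwise until it is snug on the glass and stays put when you let go - firmly hand-tight, never forced, or the glass chips. Go easy on the glass throughout and leave the bottle, the card box and the screwdriver where they are.

Things in the scene. Friction and masses are not known exactly. Their poses are not given: they have to be found in the camera images.
- lens: Loose pale clear glass lens, 30 to 65 g: a disc 44 mm across with a plain straight edge 9 mm high and a low dome (33 mm across, 14 mm high in the middle) on top. Lies flat side down on the mat. Origin: centre of the flat underside; z up. Fragile: grip its edge with under 20 N, press or knock it against the lamp head with under 25 N, let it fall 5 mm at most.
- ring: Loose black knurled steel retaining ring, 120 to 195 g: a cap ring 67 mm outside, 17.5 mm high, lying on the mat as it goes on: flange up, skirt down. Origin: centre of the skirt's lower edge; z up. Screws down clockwise seen from above, 15 mm per full turn, turning easily (under about 0.08 N m) until it meets the glass. It does not unwind when let go.
- ring_top (a point): Centre of the hole in the ring's flange, level with its top, 17.5 mm above the ring's origin. Flange 3.5 mm thick, hole 35 mm wide; its underside presses on the lens's shoulder. On meeting the glass the torque climbs steeply, within 0.3 rad: near 0.05 N m it just bears, 0.15 to 0.25 is right, over 0.35 may chip the glass. Let the thread pull: a load pushed on by hand is lost on release.
- ring_lugs (a point): On the ring's axis, 1.9 mm above its lower edge, at the three lugs inside the 60.6 mm skirt: 120 degrees apart, 2 mm high, reaching in to a 53 mm circle. Set level on the neck at any angle the ring rests with its origin 1.4 to 6.4 mm below the rim and threads in when turned clockwise. If it rests tilted, a lug hangs on the rim or on a thread start: lift it off and set it on again.
- head: Lamp head, fixed to the bench, its lens cell up: aluminium foot plate 116 x 92 x 10 mm, finned black heat sink 80 mm across up to 67 mm, blue collar 66 mm across up to 76 mm, then an aluminium neck 16 mm high with the cell in its top. Origin: centre of the foot plate's underside, 2 mm above the table, on the mat that also carries all loose things.
- cell (a point): Centre of the rim of the lens cell, on top of the neck, 94 mm above the table; z up, level. The cell is a bore 46 mm wide; in it the lens rests on a black rubber seal whose top lies 3.8 to 6.2 mm below the rim. Seals differ, so the ring comes snug at a different height and angle each time, its origin about 9 to 11.3 mm below the rim.
- thread (a point): On the neck's axis, 0.5 mm below the rim, where the thread outside the neck begins: three starts, right-hand. Neck 50 mm across, ridges 58 mm across and 2 mm high. About 1 mm of play: on touching the glass the ring turns another 0.4 rad without sinking before it tightens. From first rest to snug takes 80 to 270 degrees, mostly more than one grasp; the ring stays put between grasps.
- bottle: Clear reagent bottle with blue cap, 56 mm across, 118 mm tall, standing; origin at the centre of its underside. To be left alone.
- card_box: White and red box of sample cards, 88 x 62 x 34 mm; origin at the centre of its underside. To be left alone.
- driver: Screwdriver with orange handle, 170 mm long, lying; origin near its middle, on the mat. To be left alone.
Not all that is in view belongs to the job. What is meant by the ring is not green, and is the larger of those in its own colour.

How it is judged:
By the outcome, as a careful person would: the job done as asked, in the order asked, and still so for the second after the job is handed in, with the robot touching nothing.
It also fails if it takes over 72 s, if anything falls off the work surface, if the arm or the gripper's body presses on something with over 40 N, if the wrist force passes 120 N, or if a joint passes its speed limit or range.

## Working session

There is one attempt and no reset: what is moved stays moved. The work goes in short steps, Python scripts to look and compute and a shell command to move; the robot and the scene stay as the last step left them, time stands still between calls to the robot, and variables do not carry over. Pictures are saved under pics/ and viewed, at most 10 in all, crops included, and the job is handed in when it is done.

```bash
mkdir -p pics; cat > h.py <<'E'
import numpy as np, cv2
from bench import r, optics, ticket
def K(d): return np.array([[d["fx"],0,d["cx"]],[0,d["fy"],d["cy"]],[0,0,1.]])
def snap(n,f):
    d=optics.get_image(n); cv2.imwrite("pics/"+f+".png",d["img"]); m={k:v for k,v in d.items() if k!="img"}
    np.save("pics/"+f+".npy",m,allow_pickle=True); return d
def load(f): return np.load("pics/"+f+".npy",allow_pickle=True).item()
def pix2w(d,u,v,z):
    D=np.array([d["k1"],0,0,0.])
    p=cv2.undistortPoints(np.array([[[u,v]]],float),K(d),D)[0,0]
    R=np.array(d["orientation"]).reshape(3,3); c=np.array(d["xyz"]); ray=R@np.array([p[0],p[1],1])
    return c+ray*(z-c[2])/ray[2]
def w2pix(d,P):
    R=np.array(d["orientation"]).reshape(3,3); c=np.array(d["xyz"]); p=R.T@(np.array(P)-c); 
    return cv2.projectPoints(p.reshape(1,1,3),np.zeros(3),np.zeros(3),K(d),np.array([d["k1"],0,0,0.]))[0].ravel()
E
python3 - <<'E'
from h import *
a=snap("scene","scene0");b=snap("top","top0")
for d in(a,b): print(d["xyz"],np.round(d["orientation"],3).tolist(),d["fx"],d["k1"])
o=r.get_obs();print(o["tool_pos"],np.round(o["tcp_rot"],3).tolist(),o["finger_gap"],r.tcp_to_grasp,o["time_s"])
E
```

```text
[ 1.1482356  -0.12677907  0.69919733] [[0.24, 0.725, -0.646], [0.971, -0.17, 0.17], [0.014, -0.668, -0.744]] 368.6830222168799 0.014694796469806058
[0.48080591 0.02328965 1.0660188 ] [[0.019, -0.99, 0.137], [-1.0, -0.022, -0.016], [0.019, -0.136, -0.991]] 492.4310152721786 0.03662202212685885
[ 0.22868194 -0.60800502  0.22176712] [[0.936, 0.352, -0.001], [0.352, -0.936, 0.001], [-0.0, -0.001, -1.0]] 0.08701979223471501 0.0187 0.1
```

View pics/top0.png

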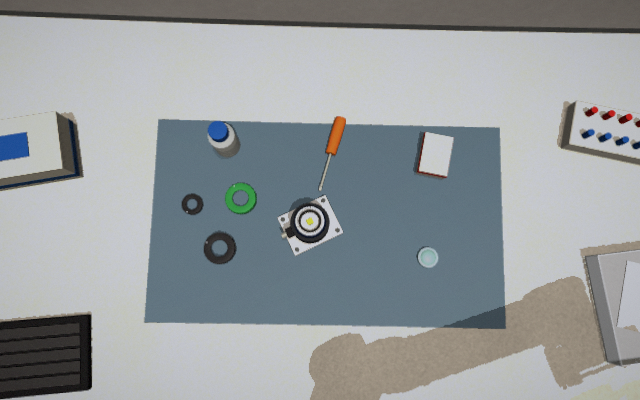

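View pics/scene0.png

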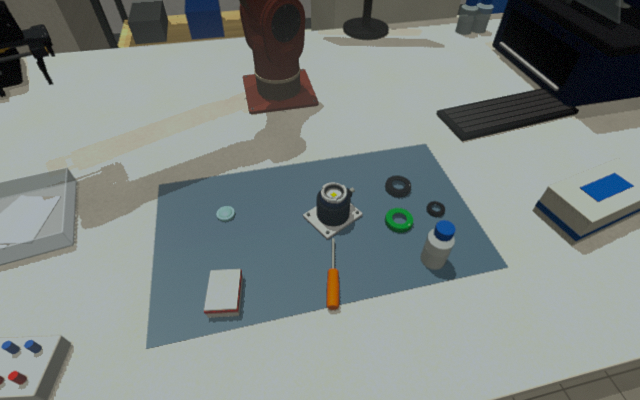

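The top view shows the lens at (428,257), the larger black ring at (220,248) and the cell at (310,221). The smaller black ring and the green one are decoys.

```bash
cat > seg.py <<'E'
from h import *
def crop(f,u,v,h,s,out): 
    im=cv2.imread("pics/"+f+".png"); c=im[v-h:v+h,u-h:u+h]; return cv2.resize(c,(s,s),interpolation=cv2.INTER_CUBIC)
E
python3 - <<'E'
from seg import *
d=load("top0")
for n,u,v,z in(("lens",428,257,.011),("ring",220,248,.0195),("cell",310,221,.094)): print(n,pix2w(d,u,v,z))
im=np.hstack([crop("top0",428,257,20,260,0),crop("top0",220,248,25,260,0),crop("top0",310,221,35,260,0)])
cv2.imwrite("pics/c1.png",im)
E
```

```text
lens [ 0.52708078 -0.2147302   0.011     ]
ring [0.53675378 0.2275718  0.0195    ]
cell [0.58973134 0.03807598 0.094     ]
```

View pics/c1.png

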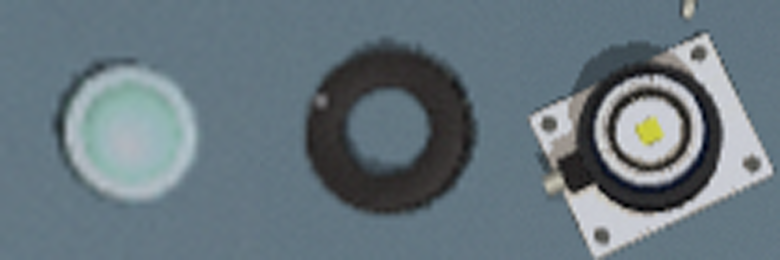

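```bash

python3 -m pendant '{"slide":[[0.015,0.02,0],[0.02,0.026,0],[0.02,0.026,0],[0.02,0.026,0],[0.02,0.026,0]],"rotation":[[0,0,0],[0,0,0],[0,0,0],[0,0,0],[0,0,0]],"hand":[1,1,1,1,1]}'
python3 -m pendant '{"slide":[[0.02,0.026,0],[0.02,0.026,0],[0.02,0.026,0],[0.02,0.026,0],[0.02,0.026,0]],"rotation":[[0,0,0],[0,0,0],[0,0,0],[0,0,0],[0,0,0]],"hand":[1,1,1,1,1]}'
python3 -m pendant '{"slide":[[0.02,0.026,0],[0.02,0.026,0],[0.02,0.026,-0.01],[0.02,0.026,-0.01],[0.003,0.009,0]],"rotation":[[0,0,0],[0,0,0],[0,0,0],[0,0,0],[0,0,0]],"hand":[1,1,1,1,1]}'
python3 -m pendant '{"slide":[[0,0,0],[0,0,0],[0,0,0],[0,0,0],[0,0,0]],"rotation":[[0,0,0],[0,0,0],[0,0,0],[0,0,0],[0,0,0]],"hand":[1,1,1,1,1]}'
python3 - <<'E'
from h import *
d=snap("wrist","w1");o=r.get_obs()
print(d["xyz"],np.round(d["orientation"],3).tolist(),d["fx"],o["tool_pos"],np.round(o["q"],1))
print(w2pix(d,[.527,-.215,.011]))
E
```

```text
time_s: 0.6
tool_pos: [0.3243, -0.4831, 0.2221]
tcp_rot: [[0.936, 0.352, -0.0], [0.352, -0.936, 0.001], [-0.0, -0.001, -1.0]]
ft_force: [0.4, -0.2, -0.2]
finger_gap: 0.0871
grip_force: 0.0
time_s: 1.1
tool_pos: [0.4243, -0.3531, 0.2223]
tcp_rot: [[0.936, 0.352, -0.0], [0.352, -0.936, 0.0], [-0.0, -0.0, -1.0]]
ft_force: [1.0, 0.9, 0.5]
finger_gap: 0.0871
grip_force: 0.0
time_s: 1.6
tool_pos: [0.5082, -0.2372, 0.2008]
tcp_rot: [[0.934, 0.357, -0.002], [0.357, -0.934, 0.003], [-0.001, -0.003, -1.0]]
ft_force: [-0.3, -0.5, -0.7]
finger_gap: 0.087
grip_force: 0.0
time_s: 2.1
tool_pos: [0.5065, -0.2423, 0.2027]
tcp_rot: [[0.936, 0.351, 0.0], [0.351, -0.936, -0.0], [0.0, 0.0, -1.0]]
ft_force: [0.1, 0.3, 0.2]
finger_gap: 0.087
grip_force: 0.0
[ 0.57766986 -0.21495133  0.36429115] [[0.35, -0.898, -0.266], [-0.937, -0.336, -0.1], [0.001, 0.284, -0.959]] 337.45733480217194 [ 0.50655406 -0.24200019  0.20269451] [ 34.5  10.4 -15.2  97.4   2.8  72.6 -50.8]
[298.40684362 151.51797536]
```

View pics/w1.png

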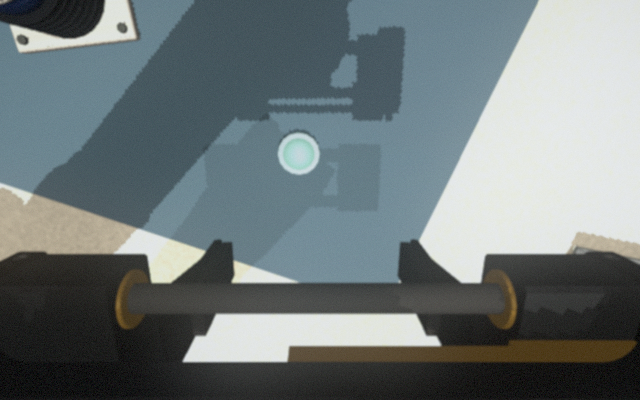

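The lens sits at (298.5,153), about 1.5 px from the predicted position. Next I work out the height of the side knob and move closer.

```bash
python3 - <<'E'
from h import *
print(pix2w(load("w1"),298.5,153,.011))
for z in(.03,.05,.06,.07,.08,.09):
    P=pix2w(load("top0"),283,235,z); print(z,P,w2pix(load("scene0"),P))
E
python3 -m pendant '{"slide":[[0.008,0.01,-0.02],[0.008,0.01,-0.03],[0.005,0.007,-0.03],[0,0,-0.013],[0,0,0]],"rotation":[[0,0,0],[0,0,0],[0,0,0],[0,0,0],[0,0,0]],"hand":[1,1,1,1,1]}' 8
python3 -m pendant '{"slide":[[0,0,0],[0,0,0],[0,0,0],[0,0,0],[0,0,0]],"rotation":[[0,0,0],[0,0,0],[0,0,0],[0,0,0],[0,0,0]],"hand":[0.75,0.75,0.75,0.75,0.75]}'
python3 - <<'E'
from h import *
d=snap("wrist","w2");o=r.get_obs()
print(o["tool_pos"],w2pix(d,[.527,-.215,.011]))
u,v=w2pix(d,[.527,-.215,.011]).astype(int);print(u,v)
c=d["img"][max(0,v-60):v+60,u-80:u+80];cv2.imwrite("pics/w2c.png",cv2.resize(c,None,fx=5,fy=5,interpolation=cv2.INTER_CUBIC));print(max(0,v-60))
E
```

```text
[ 0.52558031 -0.21561079  0.011     ]
0.03 [0.56606018 0.09512176 0.03      ] [352.56798381 196.79324202]
0.05 [0.56441437 0.09373507 0.05      ] [352.38711747 190.83421506]
0.06 [0.56359147 0.09304172 0.06      ] [352.29462201 187.7841029 ]
0.07 [0.56276857 0.09234837 0.07      ] [352.20070887 184.68540121]
0.08 [0.56194566 0.09165502 0.08      ] [352.10534466 181.53691983]
0.09 [0.56112276 0.09096168 0.09      ] [352.0084949  178.33742875]
time_s: 2.65
tool_pos: [0.5265, -0.2144, 0.1079]
tcp_rot: [[0.936, 0.352, -0.003], [0.352, -0.936, 0.001], [-0.003, -0.002, -1.0]]
ft_force: [-0.1, 0.1, -0.4]
finger_gap: 0.0875
grip_force: 0.0
time_s: 3.15
tool_pos: [0.528, -0.2146, 0.11]
tcp_rot: [[0.936, 0.352, 0.001], [0.352, -0.936, -0.0], [0.0, 0.001, -1.0]]
ft_force: [0.6, -0.1, -0.3]
finger_gap: 0.0663
grip_force: 0.0
[ 0.52793572 -0.2144966   0.1098912 ] [316.2122157 204.2652673]
316 204
144
```

View pics/w2c.png

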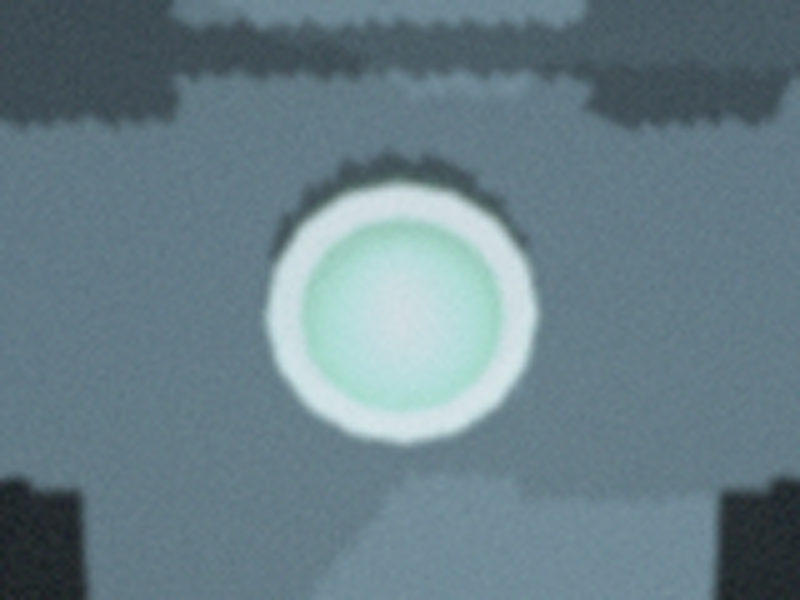

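The enlarged crop shows the lens rim centred at (402,312), which is full-image pixel (316.4,206.4). The knob on the head is only about 50 mm up, so it is out of the way.

```bash
python3 - <<'E'
from h import *
d=load("w2");P=pix2w(d,316.4,206.4,.011);o=r.get_obs()
R=np.array(o["tcp_rot"]).reshape(3,3);e=P-np.array(o["tool_pos"]);print(P,e,"tool frame",R.T@e, "TCP pix at z.011",w2pix(d,[*o["tool_pos"][:2],.011]))
E
```

```text
[ 0.52537111 -0.21577422  0.011     ] [-0.00256461 -0.00127761 -0.0988912 ] tool frame [-0.00288477  0.00025791  0.0988903 ] TCP pix at z.011 [316.03580246 203.01077936]
```

```bash

python3 -m pendant '{"slide":[[-0.0025,-0.0012,-0.025],[0,0,-0.03],[0,0,-0.025],[0,0,-0.015],[0,0,-0.008]],"rotation":[[0,0,0],[0,0,0],[0,0,0],[0,0,0],[0,0,0]],"hand":[0.75,0.75,0.75,0.75,0.75]}' 8
python3 -m pendant '{"slide":[[0,0,0],[0,0,0],[0,0,0],[0,0,0],[0,0,0]],"rotation":[[0,0,0],[0,0,0],[0,0,0],[0,0,0],[0,0,0]],"hand":[0.6,0.55,0.53,0.5,0.48]}' 8
python3 -m pendant '{"slide":[[0,0,0],[0,0,0],[0,0,0],[0,0,0],[0,0,0]],"rotation":[[0,0,0],[0,0,0],[0,0,0],[0,0,0],[0,0,0]],"hand":[0.45,0.45,0.45,0.45,0.45]}' 8
python3 - <<'E'
from h import *
print(r.get_obs()["tool_pos"])
E
```

```text
time_s: 3.7
tool_pos: [0.5248, -0.2153, 0.0053]
tcp_rot: [[0.936, 0.352, -0.001], [0.352, -0.936, 0.001], [-0.001, -0.001, -1.0]]
ft_force: [0.5, 0.3, 0.1]
finger_gap: 0.0652
grip_force: 0.0
time_s: 4.2
tool_pos: [0.5257, -0.2157, 0.0072]
tcp_rot: [[0.936, 0.352, 0.001], [0.352, -0.936, -0.0], [0.001, 0.001, -1.0]]
ft_force: [0.1, 0.0, 2.4]
finger_gap: 0.0436
grip_force: 4.9
time_s: 4.7
tool_pos: [0.5258, -0.2157, 0.0071]
tcp_rot: [[0.936, 0.352, 0.001], [0.352, -0.936, -0.0], [0.001, 0.001, -1.0]]
ft_force: [-0.0, 0.8, 5.6]
finger_gap: 0.0433
grip_force: 8.0
[ 0.52576778 -0.21574726  0.00714874]
```

```bash

python3 -m pendant '{"slide":[[0,0,0.005],[0,0,0.02],[0,0,0.035],[0,0,0.04],[0,0,0.035]],"rotation":[[0,0,0],[0,0,0],[0,0,0],[0,0,0],[0,0,0]],"hand":[0.45,0.45,0.45,0.45,0.45]}' 8
python3 -m pendant '{"slide":[[0.001,0.01,0.008],[0.002,0.028,0],[0.002,0.032,0],[0.002,0.032,0],[0.002,0.032,0]],"rotation":[[0,0,0],[0,0,0],[0,0,0],[0,0,0],[0,0,0]],"hand":[0.45,0.45,0.45,0.45,0.45]}' 8
python3 -m pendant '{"slide":[[0.002,0.032,0],[0.002,0.032,0],[0.002,0.026,0],[0.001,0.01,0],[0.001,0.002,0]],"rotation":[[0,0,0],[0,0,0],[0,0,0],[0,0,0],[0,0,0]],"hand":[0.45,0.45,0.45,0.45,0.45]}' 8
python3 -m pendant '{"slide":[[0,0,0],[0,0,0],[0,0,0],[0,0,0],[0,0,0]],"rotation":[[0,0,0],[0,0,0],[0,0,0],[0,0,0],[0,0,0]],"hand":[0.45,0.45,0.45,0.45,0.45]}' 8
python3 - <<'E'
from h import *
d=snap("wrist","w3");o=r.get_obs();t=o["tool_pos"]
print(t,"cell pred",w2pix(d,[.590,.038,.094]),"lens pred",w2pix(d,[t[0],t[1],t[2]+.004]))
c=d["img"][80:360,150:490];cv2.imwrite("pics/w3c.png",cv2.resize(c,None,fx=2.1,fy=2.1,interpolation=cv2.INTER_CUBIC))
E
```

```text
time_s: 5.2
tool_pos: [0.5252, -0.2154, 0.1434]
tcp_rot: [[0.936, 0.352, 0.0], [0.352, -0.936, 0.0], [0.0, -0.0, -1.0]]
ft_force: [0.8, -0.3, -0.4]
finger_gap: 0.0433
grip_force: 8.0
time_s: 5.7
tool_pos: [0.5337, -0.0799, 0.1489]
tcp_rot: [[0.936, 0.352, -0.001], [0.352, -0.936, 0.0], [-0.001, -0.001, -1.0]]
ft_force: [0.9, -0.5, 0.3]
finger_gap: 0.0431
grip_force: 8.0
time_s: 6.2
tool_pos: [0.5419, 0.0217, 0.1491]
tcp_rot: [[0.935, 0.354, -0.001], [0.354, -0.935, 0.0], [-0.001, -0.0, -1.0]]
ft_force: [-0.0, -0.8, -0.4]
finger_gap: 0.0434
grip_force: 8.0
time_s: 6.7
tool_pos: [0.5423, 0.0199, 0.1496]
tcp_rot: [[0.936, 0.351, 0.0], [0.351, -0.936, -0.0], [-0.0, 0.0, -1.0]]
ft_force: [0.4, 0.1, -1.0]
finger_gap: 0.0436
grip_force: 8.0
[0.54234215 0.02008513 0.14957394] cell pred [316.03983328 145.37025126] lens pred [316.31042431 259.36454633]
```

View pics/w3c.png

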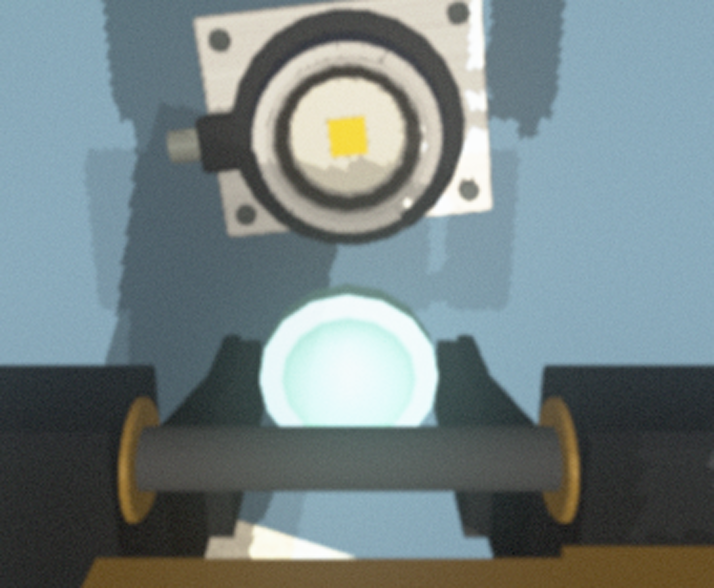

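The crop shows the bore spanning x 273–421 and y 64–212, which puts its centre at (315.2,145.6) in the full image. The held lens's far edge is at crop y≈294, or full y 220.

```bash
python3 - <<'E'
from h import *
d=load("w3");o=r.get_obs();t=np.array(o["tool_pos"]);R=np.array(o["tcp_rot"]).reshape(3,3)
for z in(.090,.094): print(z,pix2w(d,315.2,145.6,z))
C=np.array([.590,.038,.094])
for dx,dy in((23,0),(-23,0),(0,23),(0,-23)): print("bore",w2pix(d,C+R@[dx/1e3,dy/1e3,0]))
for dx,dy in((22,0),(0,22),(0,-22),(16.5,0)): print("lens top rim",w2pix(d,t+R@[dx/1e3,dy/1e3,-.004]))
# enlarged crops
g=d["img"]
a=cv2.resize(g[95:200,255:375],(686,600),interpolation=cv2.INTER_CUBIC);cv2.imwrite("pics/w3d.png",a)
E
```

```text
0.09 [0.58923601 0.03828926 0.09      ]
0.094 [0.58967585 0.03845084 0.094     ]
bore [316.02589314 107.87216451]
bore [316.05298183 180.6438189 ]
bore [352.08717813 145.34006437]
bore [279.98937808 145.39491424]
lens top rim [316.3035271  218.66663049]
lens top rim [359.30937783 259.32999435]
lens top rim [273.30679031 259.40722266]
lens top rim [316.30524878 229.12392168]Traceback (most recent call last):
  File "<stdin>", line 8, in <module>
KeyError: 'img'
```

```bash
python3 - <<'E'
import cv2
g=cv2.imread("pics/w3.png")
cv2.imwrite("pics/w3d.png",cv2.resize(g[100:190,260:370],(733,600),interpolation=cv2.INTER_CUBIC))
E
```

```text
(no output)
```

View pics/w3d.png

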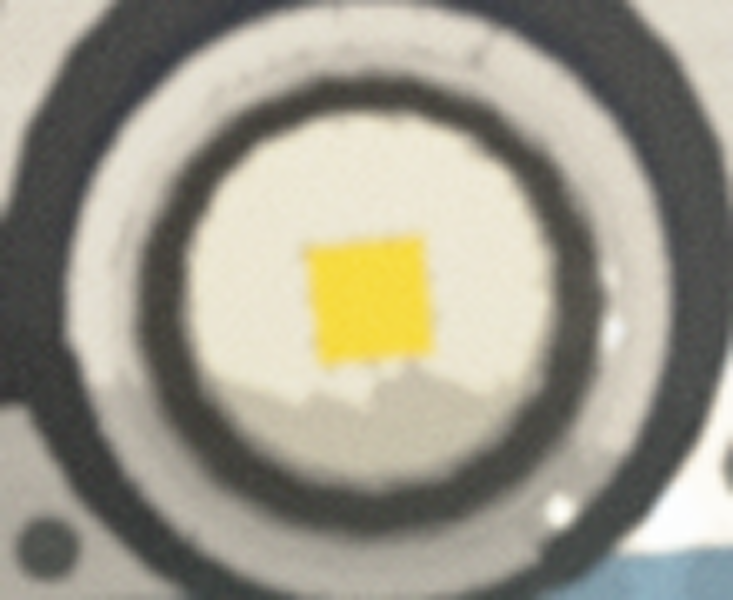

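The seal's outer edge is centred at (371,302) in the crop, so (315.65,145.4) in the full image at a height of about 0.089.

```bash
python3 - <<'E'
from h import *
d=load("w3");o=r.get_obs();t=np.array(o["tool_pos"]);R=np.array(o["tcp_rot"]).reshape(3,3)
P=pix2w(d,315.65,145.4,.089);print(P,P-t)
L=pix2w(d,316.35,220,t[2]+.004)-R[:,0]*.022;print("lens",L,P-L)
E
```

```text
[0.58935037 0.03801918 0.089     ] [ 0.04700822  0.01793405 -0.06057394]
lens [0.5416984  0.01981912 0.15357287] [ 0.04765197  0.01820006 -0.06457287]
```

```bash

python3 -m pendant '{"slide":[[0.01,0.004,0],[0.018,0.007,0],[0.0143,0.0053,-0.005],[0.005,0.0018,-0.015],[0,0,-0.015]],"rotation":[[0,0,0],[0,0,0],[0,0,0],[0,0,0],[0,0,0]],"hand":[0.45,0.45,0.45,0.45,0.45]}' 8
python3 -m pendant '{"slide":[[0,0,-0.007],[0,0,-0.001],[0,0,0],[0,0,0],[0,0,0]],"rotation":[[0,0,0],[0,0,0],[0,0,0],[0,0,0],[0,0,0]],"hand":[0.45,0.45,0.45,0.45,0.45]}' 8
python3 -m pendant '{"slide":[[0,0,-0.0015],[0,0,-0.0015],[0,0,-0.0015],[0,0,0],[0,0,0]],"rotation":[[0,0,0],[0,0,0],[0,0,0],[0,0,0],[0,0,0]],"hand":[0.45,0.45,0.45,0.45,0.45]}' 8
python3 - <<'E'
from h import *
o=r.get_obs();print(o["tool_pos"],o["ft_force"],o["torque"])
E
```

```text
time_s: 7.25
tool_pos: [0.5901, 0.0391, 0.1131]
tcp_rot: [[0.936, 0.353, -0.0], [0.353, -0.936, 0.001], [-0.0, -0.001, -1.0]]
ft_force: [-0.7, -0.5, -1.3]
finger_gap: 0.0434
grip_force: 8.0
time_s: 7.75
tool_pos: [0.5899, 0.0384, 0.1073]
tcp_rot: [[0.936, 0.352, 0.001], [0.352, -0.936, -0.0], [0.001, 0.0, -1.0]]
ft_force: [0.7, 1.0, -0.4]
finger_gap: 0.0435
grip_force: 8.0
time_s: 8.25
tool_pos: [0.5896, 0.0385, 0.102]
tcp_rot: [[0.936, 0.352, -0.0], [0.352, -0.936, 0.0], [-0.0, -0.0, -1.0]]
ft_force: [0.2, -1.4, -0.6]
finger_gap: 0.0434
grip_force: 8.0
[0.58959822 0.03854179 0.10196735] [ 0.16102075 -1.39013639 -0.58178613] [-0.02705621 -0.06346941  0.03275105]
```

```bash

python3 -m pendant '{"slide":[[0,-0.0003,-0.0012],[0,0,-0.0012],[0,0,-0.0012],[0,0,-0.0012],[0,0,0]],"rotation":[[0,0,0],[0,0,0],[0,0,0],[0,0,0],[0,0,0]],"hand":[0.45,0.45,0.45,0.45,0.45]}' 8
python3 - <<'E'
from h import *
o=r.get_obs();print(o["tool_pos"],o["ft_force"],o["torque"])
E
```

```text
time_s: 8.75
tool_pos: [0.5895, 0.0382, 0.097]
tcp_rot: [[0.936, 0.352, -0.0], [0.352, -0.936, 0.0], [-0.0, -0.0, -1.0]]
ft_force: [-0.8, -0.1, 0.2]
finger_gap: 0.0434
grip_force: 8.0
[0.58951182 0.03824626 0.09701024] [-0.80807367 -0.11618568  0.23997085] [ 0.01830391  0.00482321 -0.03325478]
```

```bash

python3 -m pendant '{"slide":[[0,0,-0.0005],[0,0,-0.0005],[0,0,-0.0005],[0,0,-0.0003],[0,0,0]],"rotation":[[0,0,0],[0,0,0],[0,0,0],[0,0,0],[0,0,0]],"hand":[0.45,0.45,0.45,0.45,0.45]}' 8
python3 - <<'E'
from h import *
o=r.get_obs();print(o["tool_pos"],o["ft_force"],o["torque"])
E
```

```text
time_s: 9.25
tool_pos: [0.5896, 0.0382, 0.0954]
tcp_rot: [[0.936, 0.352, -0.0], [0.352, -0.936, 0.0], [-0.0, -0.0, -1.0]]
ft_force: [0.3, -0.4, -1.0]
finger_gap: 0.0431
grip_force: 8.0
[0.58959113 0.03824274 0.09537391] [ 0.31546833 -0.43395085 -1.04916349] [0.04030154 0.03618031 0.00206546]
```

```bash

python3 -m pendant '{"slide":[[0,0,-0.0004],[0,0,-0.0003],[0,0,0],[0,0,0],[0,0,0]],"rotation":[[0,0,0],[0,0,0],[0,0,0],[0,0,0],[0,0,0]],"hand":[0.45,0.45,0.45,0.45,0.45]}' 8
python3 -m pendant '{"slide":[[0,0,0],[0,0,0],[0,0,0],[0,0,0],[0,0,0]],"rotation":[[0,0,0],[0,0,0],[0,0,0],[0,0,0],[0,0,0]],"hand":[0.52,0.54,0.56,0.62,0.7]}' 8
python3 -m pendant '{"slide":[[0,0,0.002],[0,0,0.01],[-0.01,-0.004,0.025],[-0.02,-0.007,0.025],[-0.015,-0.005,0]],"rotation":[[0,0,0],[0,0,0],[0,0,0],[0,0,0],[0,0,0]],"hand":[0.75,0.8,0.9,1,1]}' 8
python3 - <<'E'
from h import *
d=snap("wrist","w4")
u,v=w2pix(d,[.5896,.0381,.094]).astype(int);print(u,v)
v0=max(0,v-60);g=d["img"][v0:v0+110,u-65:u+65]
cv2.imwrite("pics/w4c.png",cv2.resize(g,None,fx=5,fy=5,interpolation=cv2.INTER_CUBIC));print(v0,r.get_obs()["q"])
E
```

```text
time_s: 9.75
tool_pos: [0.5897, 0.0383, 0.095]
tcp_rot: [[0.936, 0.352, 0.0], [0.352, -0.936, 0.0], [0.0, 0.0, -1.0]]
ft_force: [-1.9, -0.1, 5.7]
finger_gap: 0.0434
grip_force: 8.0
time_s: 10.25
tool_pos: [0.5895, 0.0382, 0.0945]
tcp_rot: [[0.936, 0.352, -0.0], [0.352, -0.936, 0.0], [-0.0, -0.0, -1.0]]
ft_force: [-0.3, 0.5, 0.5]
finger_gap: 0.056
grip_force: 0.0
time_s: 10.75
tool_pos: [0.546, 0.0224, 0.1609]
tcp_rot: [[0.936, 0.352, 0.006], [0.352, -0.936, 0.0], [0.005, 0.002, -1.0]]
ft_force: [0.1, 0.7, -1.5]
finger_gap: 0.0834
grip_force: 0.0
317 150
90 [ 16.23940026  11.07641531 -25.92978728 102.54988932   5.30367995
  67.41694719 -80.71746248]
```

View pics/w4c.png

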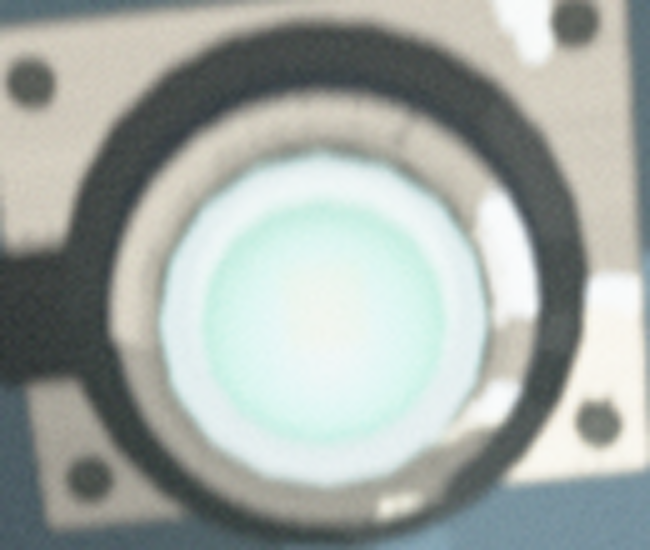

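The lens lies flat and central in the cell. It met the seal at about z 0.090, so I expect the ring to come snug with its origin near 0.085. Now to the ring.

```bash

python3 -m pendant '{"slide":[[-0.001,0.015,0],[-0.001,0.03,0],[-0.001,0.035,0],[-0.001,0.035,0],[-0.001,0.035,0]],"rotation":[[0,0,0],[0,0,0],[0,0,0],[0,0,0],[0,0,0]],"hand":[1,1,1,1,1]}' 8
python3 -m pendant '{"slide":[[-0.001,0.03,-0.01],[-0.0015,0.02,-0.02],[0,0.0055,-0.01],[0,0,0],[0,0,0]],"rotation":[[0,0,0],[0,0,0],[0,0,0],[0,0,0],[0,0,0]],"hand":[1,1,1,1,1]}' 8
python3 -m pendant '{"slide":[[0,0,0],[0,0,0],[0,0,0],[0,0,0],[0,0,0]],"rotation":[[0,0,0],[0,0,0],[0,0,0],[0,0,0],[0,0,0]],"hand":[1,1,1,1,1]}' 8
python3 - <<'E'
from h import *
d=snap("wrist","w5");o=r.get_obs();print(o["tool_pos"],o["q"])
u,v=w2pix(d,[.5368,.2276,.0195]).astype(int);print(u,v)
g=d["img"][v-60:v+60,u-75:u+75];print(u-75,v-60)
cv2.imwrite("pics/w5c.png",cv2.resize(g,None,fx=5,fy=5,interpolation=cv2.INTER_CUBIC))
E
```

```text
time_s: 11.3
tool_pos: [0.5395, 0.1751, 0.1567]
tcp_rot: [[0.936, 0.353, -0.0], [0.353, -0.936, 0.001], [0.0, -0.001, -1.0]]
ft_force: [0.2, 0.4, -0.1]
finger_gap: 0.087
grip_force: 0.0
time_s: 11.8
tool_pos: [0.5375, 0.2269, 0.1168]
tcp_rot: [[0.936, 0.351, -0.0], [0.351, -0.936, -0.0], [-0.001, 0.0, -1.0]]
ft_force: [0.1, -0.1, 0.7]
finger_gap: 0.0871
grip_force: 0.0
time_s: 12.3
tool_pos: [0.5372, 0.2276, 0.117]
tcp_rot: [[0.936, 0.352, 0.0], [0.352, -0.936, 0.0], [0.0, 0.0, -1.0]]
ft_force: [0.1, 0.4, 0.6]
finger_gap: 0.0871
grip_force: 0.0
[0.53718627 0.22762002 0.11687161] [  -0.61020365   19.00922298  -31.99512878   99.46370451   11.0141151
   64.65539855 -105.33694729]
315 203
240 143
```

View pics/w5c.png

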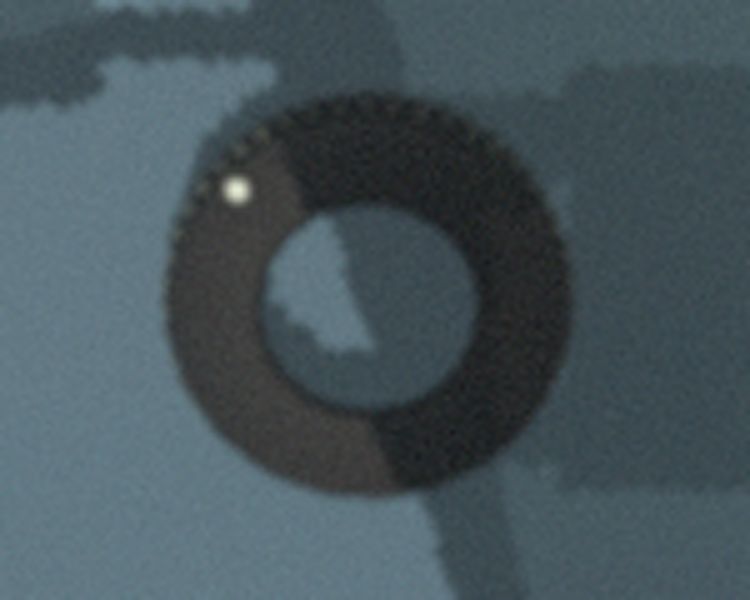

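The crop shows the ring centred at about (369.5,301), which is full pixel (313.9,203.2). Clockwise turning lowers q7, so I'll turn the empty hand 180° CCW now to leave room for the whole screw-down.

```bash
python3 - <<'E'
from h import *
d=load("w5");o=r.get_obs();P=pix2w(d,313.9,203.2,.0195);print(P,P-np.array(o["tool_pos"]))
E
python3 -m pendant '{"slide":[[0,0,0],[0,0,0],[0,0,0],[0,0,0],[0,0,0]],"rotation":[[0,0,0.1496],[0,0,0.1496],[0,0,0.1496],[0,0,0.1496],[0,0,0.1496]],"hand":[1,1,1,1,1]}' 10
python3 -m pendant '{"slide":[[0,0,0],[0,0,0],[0,0,0],[0,0,0],[0,0,0]],"rotation":[[0,0,0.1496],[0,0,0.1496],[0,0,0.1496],[0,0,0.1496],[0,0,0.1496]],"hand":[1,1,1,1,1]}' 10
python3 - <<'E'
from h import *
print(np.round(r.get_obs()["q"],1))
E
```

```text
[0.53683576 0.22937174 0.0195    ] [-0.00035051  0.00175172 -0.09737161]
time_s: 12.85
tool_pos: [0.5371, 0.2278, 0.1168]
tcp_rot: [[0.441, 0.897, -0.0], [0.897, -0.441, 0.0], [0.0, -0.0, -1.0]]
ft_force: [0.1, 0.0, 0.0]
finger_gap: 0.0868
grip_force: 0.0
time_s: 13.35
tool_pos: [0.5372, 0.2277, 0.1168]
tcp_rot: [[-0.287, 0.958, 0.0], [0.958, 0.287, -0.0], [-0.0, 0.0, -1.0]]
ft_force: [0.6, -1.1, -0.0]
finger_gap: 0.087
grip_force: 0.0
[ 10.6  22.4 -46.5  98.9  17.6  66.2 -24.2]
```

```bash

python3 -m pendant '{"slide":[[0,0,0],[0,0,0],[0,0,0],[0,0,0],[0,0,0]],"rotation":[[0,0,0.1496],[0,0,0.1496],[0,0,0.1496],[0,0,0.1496],[0,0,0.1496]],"hand":[1,1,1,1,1]}' 10
python3 -m pendant '{"slide":[[0,0,0],[0,0,0],[0,0,0],[0,0,0],[-0.0004,0.0017,0]],"rotation":[[0,0,0.1496],[0,0,0.1496],[0,0,0.1496],[0,0,0.1496],[0,0,0.1496]],"hand":[1,1,1,1,1]}' 10
python3 -m pendant '{"slide":[[0,0,0],[0,0,-0.02],[0,0,-0.03],[0,0,-0.03],[0,0,-0.02]],"rotation":[[0,0,0.1496],[0,0,0],[0,0,0],[0,0,0],[0,0,0]],"hand":[1,1,1,1,1]}' 10
python3 -m pendant '{"slide":[[0,0,-0.0085],[0,0,-0.002],[0,0,0],[0,0,0],[0,0,0]],"rotation":[[0,0,0],[0,0,0],[0,0,0],[0,0,0],[0,0,0]],"hand":[1,1,0.9,0.8,0.7]}' 15
python3 -m pendant '{"slide":[[0,0,0],[0,0,0],[0,0,0],[0,0,0],[0,0,0]],"rotation":[[0,0,0],[0,0,0],[0,0,0],[0,0,0],[0,0,0]],"hand":[0.7,0.7,0.7,0.7,0.7]}' 15
python3 - <<'E'
from h import *
print(np.round(r.get_obs()["q"],1))
E
```

```text
time_s: 13.85
tool_pos: [0.5372, 0.2277, 0.1168]
tcp_rot: [[-0.862, 0.507, 0.0], [0.507, 0.862, -0.0], [-0.0, -0.0, -1.0]]
ft_force: [0.1, -0.2, -0.2]
finger_gap: 0.0867
grip_force: 0.0
time_s: 14.35
tool_pos: [0.5369, 0.229, 0.1167]
tcp_rot: [[-0.977, -0.214, 0.0], [-0.214, 0.977, -0.0], [-0.0, -0.0, -1.0]]
ft_force: [0.6, -0.8, 0.1]
finger_gap: 0.0869
grip_force: 0.0
time_s: 14.85
tool_pos: [0.5361, 0.2288, 0.0148]
tcp_rot: [[-0.936, -0.352, -0.002], [-0.352, 0.936, -0.001], [0.002, -0.0, -1.0]]
ft_force: [-1.1, -0.6, -0.7]
finger_gap: 0.0872
grip_force: 0.0
time_s: 15.35
tool_pos: [0.5374, 0.2297, 0.0073]
tcp_rot: [[-0.936, -0.352, 0.002], [-0.352, 0.936, 0.0], [-0.002, -0.0, -1.0]]
ft_force: [-0.4, -0.0, -0.9]
finger_gap: 0.0707
grip_force: 0.0
time_s: 15.85
tool_pos: [0.5373, 0.2296, 0.0071]
tcp_rot: [[-0.936, -0.352, 0.001], [-0.352, 0.936, 0.0], [-0.001, -0.0, -1.0]]
ft_force: [0.4, -1.5, 6.5]
finger_gap: 0.0667
grip_force: 15.0
[ 18.1  37.1 -58.7 103.4  36.3  60.7  56.2]
```

```bash

python3 -m pendant '{"slide":[[0,0,0.006],[0,0,0.025],[0,0,0.04],[0,0,0.045],[0,0,0.037]],"rotation":[[0,0,0],[0,0,0],[0,0,0],[0,0,0],[0,0,0]],"hand":[0.7,0.7,0.7,0.7,0.7]}' 15
python3 -m pendant '{"slide":[[0.008,-0.012,0],[0.016,-0.024,0],[0.018,-0.026,0],[0.018,-0.026,0],[0.018,-0.026,0]],"rotation":[[0,0,0],[0,0,0],[0,0,0],[0,0,0],[0,0,0]],"hand":[0.7,0.7,0.7,0.7,0.7]}' 15
python3 -m pendant '{"slide":[[0.016,-0.026,0],[0.012,-0.018,0],[0.007,-0.0106,0],[0,0,0],[0,0,0]],"rotation":[[0,0,0],[0,0,0],[0,0,0],[0,0,0],[0,0,0]],"hand":[0.7,0.7,0.7,0.7,0.7]}' 15
python3 -m pendant '{"slide":[[0,0,0],[0,0,0],[0,0,0],[0,0,0],[0,0,0]],"rotation":[[0,0,0],[0,0,0],[0,0,0],[0,0,0],[0,0,0]],"hand":[0.7,0.7,0.7,0.7,0.7]}' 15
python3 - <<'E'
from h import *
d=snap("wrist","w6");o=r.get_obs();t=np.array(o["tool_pos"]);R=np.array(o["tcp_rot"]).reshape(3,3)
print(t,np.round(o["q"],1))
T=.0124
for n,dx,dy in(("c",0,0),("far",33.5,0),("L",0,-33.5),("R",0,33.5),("holefar",17.5,0),("holenear",-17.5,0),("holeL",0,-17.5),("holeR",0,17.5)): print(n,w2pix(d,t+R@[dx/1e3,dy/1e3,-T]))
C=np.array([.5895,.0382,.0988])
for n,dx,dy in(("c",0,0),("lensfar",22,0),("near",-22,0),("R",0,22),("L",0,-22)): print("lens",n,w2pix(d,C+R@[dx/1e3,dy/1e3,0]))
c=d["img"][60:340,150:490];cv2.imwrite("pics/w6c.png",cv2.resize(c,None,fx=2.14,fy=2.14,interpolation=cv2.INTER_CUBIC))
E
```

```text
time_s: 16.35
tool_pos: [0.5364, 0.2297, 0.1616]
tcp_rot: [[-0.936, -0.353, 0.0], [-0.353, 0.936, 0.0], [-0.0, 0.0, -1.0]]
ft_force: [1.9, 0.6, -2.3]
finger_gap: 0.067
grip_force: 15.0
time_s: 16.85
tool_pos: [0.615, 0.1135, 0.1584]
tcp_rot: [[-0.936, -0.352, -0.001], [-0.352, 0.936, -0.001], [0.001, -0.0, -1.0]]
ft_force: [0.2, 0.1, -1.2]
finger_gap: 0.0667
grip_force: 15.0
time_s: 17.35
tool_pos: [0.649, 0.062, 0.159]
tcp_rot: [[-0.936, -0.353, -0.001], [-0.353, 0.936, 0.001], [0.0, 0.001, -1.0]]
ft_force: [-0.3, 0.4, -0.9]
finger_gap: 0.0665
grip_force: 15.0
time_s: 17.85
tool_pos: [0.6497, 0.061, 0.1593]
tcp_rot: [[-0.936, -0.352, 0.0], [-0.352, 0.936, -0.0], [-0.0, -0.0, -1.0]]
ft_force: [-0.1, -0.2, -1.9]
finger_gap: 0.0667
grip_force: 15.0
[0.64971791 0.06093027 0.15929639] [ 33.5  34.9 -61.8  85.8  31.   77.9  80.1]
c [314.70224753 273.67990678]
far [314.61761843 208.53821914]
L [246.47911651 273.69226846]
R [382.9440008  273.69107342]
holefar [314.65932558 240.60986273]
holenear [314.74260818 304.83626011]
holeL [279.0653491 273.6834305]
holeR [350.3442258  273.68280369]
lens c [314.87709517 129.08735267]
lens lensfar [314.84084992  93.108913  ]
lens near [314.9112289  163.03196892]
lens R [349.0516695  129.07378653]
lens L [280.70723928 129.09457351]
```

View pics/w6c.png

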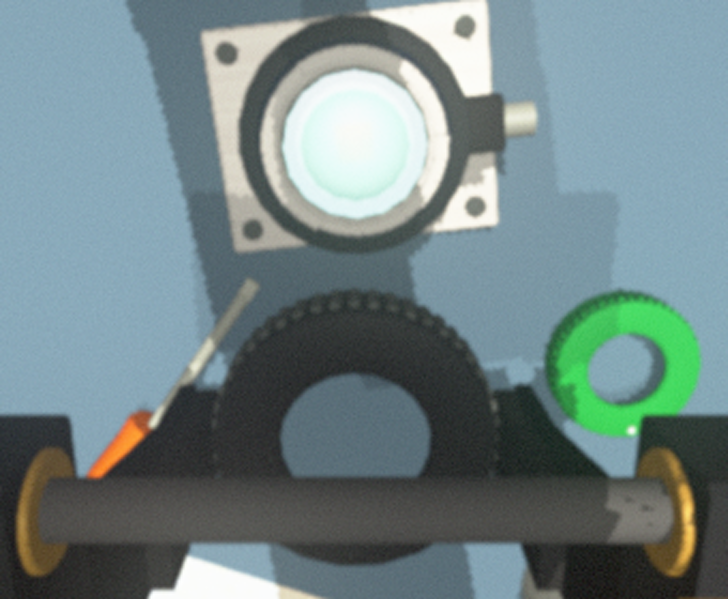

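The picture shows the lens seated at full pixel (315.6,126.8). The ring's hole appears about 7 px further out than predicted, so I'll fit the held ring's offset and tilt numerically from the edges.

```bash
python3 - <<'E'
from h import *
g=cv2.GaussianBlur(cv2.imread("pics/w6.png"),(3,3),0).astype(int)
s=g[:,:,:].sum(2)
print("col316 v185-345",[(v,int(s[v,313:320].mean())) for v in range(186,345,1) if v<245 or v>308])
for v in(255,262,268,274): print("row",v,[(u,int(s[v-1:v+2,u].mean())) for u in list(range(244,256))+list(range(275,287))+list(range(346,358))+list(range(376,390))])
E
```

```text
col316 v185-345 [(186, 301), (187, 298), (188, 297), (189, 296), (190, 295), (191, 295), (192, 293), (193, 283), (194, 264), (195, 234), (196, 205), (197, 187), (198, 181), (199, 182), (200, 189), (201, 196), (202, 193), (203, 181), (204, 166), (205, 159), (206, 163), (207, 169), (208, 172), (209, 172), (210, 170), (211, 169), (212, 168), (213, 165), (214, 163), (215, 162), (216, 161), (217, 159), (218, 155), (219, 151), (220, 150), (221, 149), (222, 149), (223, 148), (224, 146), (225, 144), (226, 142), (227, 140), (228, 137), (229, 137), (230, 138), (231, 135), (232, 136), (233, 155), (234, 201), (235, 254), (236, 292), (237, 308), (238, 313), (239, 314), (240, 315), (241, 315), (242, 316), (243, 319), (244, 320), (309, 235), (310, 230), (311, 224), (312, 213), (313, 196), (314, 174), (315, 158), (316, 153), (317, 153), (318, 155), (319, 155), (320, 151), (321, 149), (322, 161), (323, 199), (324, 255), (325, 303), (326, 323), (327, 327), (328, 328), (329, 329), (330, 328), (331, 327), (332, 327), (333, 326), (334, 327), (335, 328), (336, 328), (337, 328), (338, 327), (339, 327), (34
[... 1792 characters left out ...]
, 119), (383, 113), (384, 110), (385, 110), (386, 109), (387, 110), (388, 110), (389, 109)]
row 274 [(244, 136), (245, 137), (246, 137), (247, 139), (248, 143), (249, 157), (250, 168), (251, 166), (252, 155), (253, 149), (254, 148), (255, 149), (275, 147), (276, 153), (277, 149), (278, 144), (279, 141), (280, 143), (281, 164), (282, 209), (283, 263), (284, 301), (285, 319), (286, 322), (346, 315), (347, 300), (348, 263), (349, 211), (350, 159), (351, 129), (352, 122), (353, 126), (354, 128), (355, 128), (356, 128), (357, 131), (376, 123), (377, 126), (378, 131), (379, 130), (380, 135), (381, 143), (382, 136), (383, 121), (384, 113), (385, 110), (386, 108), (387, 108), (388, 110), (389, 111)]
```

```bash
cat > fit.py <<'E'
from h import *
from scipy.optimize import least_squares
from scipy.spatial.transform import Rotation as Ro
d=load("w6");o=r.get_obs();t=np.array(o["tool_pos"]);R=np.array(o["tcp_rot"]).reshape(3,3)
a=np.linspace(0,2*np.pi,721)
def circ(p,rad,h):  # ring frame z up = -tool z
    x,y,z,th=p
    q=np.c_[rad*np.cos(a),rad*np.sin(a),np.full_like(a,-h)]
    q=Ro.from_rotvec([0,th,0]).apply(q)+[x,y,z]
    return np.array([w2pix(d,t+R@k) for k in q])
def res(p,free=True):
    p=np.array(p)
    B=circ(p,.0335,0);T=circ(p,.0335,.0175);H=circ(p,.0175,.0175)
    e=[B[:,1].min()-195,0.5*(T[:,1].min()-203.5),H[:,1].min()-234.5,T[:,1].max()-323.7]
    for v,l,rr in((255,282.7,348.9),(262,280.8,350.6)):
        Hl=H[180:541] if 0 else H
        i=np.argsort(abs(H[:,1]-v)); up=H[(H[:,1]<264+15)]
        L=up[up[:,0]<315];Rr=up[up[:,0]>315]
        e+= [np.interp(v,*L[np.argsort(L[:,1])].T[::-1])-l,np.interp(v,*Rr[np.argsort(Rr[:,1])].T[::-1])-rr]
    return np.array(e)
s=least_squares(lambda p:res(p),[0,0,.005,0],x_scale=[.001,.001,.001,.02],diff_step=1e-3)
print("tilt free",s.x,np.round(s.fun,1))
s=least_squares(lambda p:res([*p,0]),[0.002,0,.007],x_scale=[.001]*3,diff_step=1e-3)
print("no tilt",s.x,np.round(s.fun,1))
E
python3 fit.py
```

```text
tilt free [ 0.00072645  0.00051236  0.01061426 -0.00950234] [-0.9 -0.2 -0.1  0.3  0.6 -0.7  0.6 -0.5]
no tilt [0.00099342 0.00051259 0.01025509] [-1.1 -0.1  0.1  0.2  0.6 -0.7  0.6 -0.5]
```

The held ring is level within about 0.5°. It slid down in the pads, so its origin is now 10.4 mm below the TCP, and it is laterally consistent with the cell. The TCP target stays at (0.5895, 0.0382). I'll pre-turn CCW on the way.

```bash

python3 -m pendant '{"slide":[[-0.008,-0.003,0],[-0.014,-0.0055,0],[-0.016,-0.006,0],[-0.014,-0.0055,0],[-0.0082,-0.0027,0]],"rotation":[[0,0,0.14],[0,0,0.14],[0,0,0.14],[0,0,0.14],[0,0,0.14]],"hand":[0.7,0.7,0.7,0.7,0.7]}' 25
python3 -m pendant '{"slide":[[0,0,-0.01],[0,0,-0.02],[0,0,-0.01],[0,0,-0.006],[0,0,-0.001]],"rotation":[[0,0,0],[0,0,0],[0,0,0],[0,0,0],[0,0,0]],"hand":[0.7,0.7,0.7,0.7,0.7]}' 25
python3 -m pendant '{"slide":[[0,0,0],[0,0,0],[0,0,0],[0,0,0],[0,0,0]],"rotation":[[0,0,0],[0,0,0],[0,0,0],[0,0,0],[0,0,0]],"hand":[0.7,0.7,0.7,0.7,0.7]}' 25
python3 - <<'E'
from h import *
o=r.get_obs();print(o["tool_pos"],np.round(o["q"],1),o["ft_force"],o["torque"])
E
```

```text
time_s: 18.4
tool_pos: [0.5886, 0.0375, 0.1591]
tcp_rot: [[-0.484, -0.875, -0.0], [-0.875, 0.484, -0.0], [0.001, 0.0, -1.0]]
ft_force: [0.6, -0.0, -1.3]
finger_gap: 0.0664
grip_force: 25.0
time_s: 18.9
tool_pos: [0.5894, 0.0384, 0.1115]
tcp_rot: [[-0.49, -0.872, -0.001], [-0.872, 0.49, 0.0], [0.0, 0.001, -1.0]]
ft_force: [0.4, -0.0, -2.0]
finger_gap: 0.0666
grip_force: 25.0
time_s: 19.4
tool_pos: [0.5896, 0.0381, 0.1124]
tcp_rot: [[-0.489, -0.872, 0.0], [-0.872, 0.489, -0.0], [-0.0, -0.0, -1.0]]
ft_force: [-0.1, -0.2, -1.1]
finger_gap: 0.0665
grip_force: 25.0
[0.58960965 0.03809491 0.11244437] [ 44.1  34.5 -69.5  97.6  33.9  72.2 117.6] [-0.06688903 -0.22214334 -1.06802384] [ 0.09727512 -0.06947302  0.00085113]
```

```bash

python3 -m pendant '{"slide":[[0,0,-0.0015],[0,0,-0.0015],[0,0,-0.0015],[0,0,0],[0,0,0]],"rotation":[[0,0,0],[0,0,0],[0,0,0],[0,0,0],[0,0,0]],"hand":[0.7,0.7,0.7,0.7,0.7]}' 25 | egrep "pos|force"
python3 -m pendant '{"slide":[[0,0,-0.001],[0,0,-0.001],[0,0,-0.001],[0,0,0],[0,0,0]],"rotation":[[0,0,0],[0,0,0],[0,0,0],[0,0,0],[0,0,0]],"hand":[0.7,0.7,0.7,0.7,0.7]}' 12 | egrep "pos|force"
```

```text
tool_pos: [0.5895, 0.0382, 0.1077]
ft_force: [-0.7, 0.1, -1.1]
grip_force: 25.0
tool_pos: [0.5895, 0.0382, 0.1047]
ft_force: [0.2, 0.0, -1.8]
grip_force: 12.0
```

```bash

python3 -m pendant '{"slide":[[0,0,-0.0007],[0,0,-0.0007],[0,0,-0.0006],[0,0,0],[0,0,0]],"rotation":[[0,0,0],[0,0,0],[0,0,0],[0,0,0],[0,0,0]],"hand":[0.7,0.7,0.7,0.7,0.7]}' 10 | egrep "pos|force"
python3 - <<'E'
from h import *
o=r.get_obs();print(o["tool_pos"],o["ft_force"],o["torque"])
E
```

```text
tool_pos: [0.5895, 0.0382, 0.1027]
ft_force: [-0.1, -0.6, -2.4]
grip_force: 10.0
[0.58952447 0.03816146 0.10273723] [-0.11613039 -0.64353811 -2.44897633] [ 0.17184678 -0.09063812  0.00500514]
```

```bash

python3 -m pendant '{"slide":[[0,0,-0.0007],[0,0,-0.0007],[0,0,-0.0006],[0,0,0],[0,0,0]],"rotation":[[0,0,0],[0,0,0],[0,0,0],[0,0,0],[0,0,0]],"hand":[0.7,0.7,0.7,0.7,0.7]}' 10 | egrep "pos|force"
python3 - <<'E'
from h import *
o=r.get_obs();print(o["tool_pos"],o["ft_force"],o["torque"])
E
```

```text
tool_pos: [0.5895, 0.0381, 0.1007]
ft_force: [0.6, 0.3, -1.4]
grip_force: 10.0
[0.58952172 0.0381334  0.10072076] [ 0.56922713  0.31720662 -1.41720815] [ 0.11336677 -0.07881796 -0.03963464]
```

```bash

python3 -m pendant '{"slide":[[0,0,-0.0006],[0,0,-0.0006],[0,0,-0.0003],[0,0,0],[0,0,0]],"rotation":[[0,0,0],[0,0,0],[0,0,0],[0,0,0],[0,0,0]],"hand":[0.7,0.7,0.7,0.7,0.7]}' 10 | egrep "pos|force"
python3 - <<'E'
from h import *
o=r.get_obs();print(o["tool_pos"],o["ft_force"],o["torque"])
E
```

```text
tool_pos: [0.5895, 0.0381, 0.0992]
ft_force: [0.5, 1.0, -0.7]
grip_force: 10.0
[0.58954748 0.03813584 0.09924549] [ 0.52635042  1.01429265 -0.69150201] [ 0.12109332 -0.04559311 -0.03130081]
```

```bash

python3 -m pendant '{"slide":[[0,0,-0.0006],[0,0,-0.0006],[0,0,0],[0,0,0],[0,0,0]],"rotation":[[0,0,0],[0,0,0],[0,0,0],[0,0,0],[0,0,0]],"hand":[0.7,0.7,0.7,0.7,0.7]}' 10 | egrep "pos|force"
python3 - <<'E'
from h import *
o=r.get_obs();print(o["tool_pos"],o["ft_force"],o["torque"])
E
```

```text
tool_pos: [0.5896, 0.0381, 0.0981]
ft_force: [0.3, 0.3, -1.0]
grip_force: 10.0
[0.589552   0.03811709 0.09805754] [ 0.26400332  0.33736953 -1.0435271 ] [ 0.14889343 -0.10588872 -0.04736243]
```

```bash

python3 -m pendant '{"slide":[[0,0,-0.0006],[0,0,-0.0006],[0,0,0],[0,0,0],[0,0,0]],"rotation":[[0,0,0],[0,0,0],[0,0,0],[0,0,0],[0,0,0]],"hand":[0.7,0.7,0.7,0.7,0.7]}' 10 | egrep "pos|force"
python3 - <<'E'
from h import *
o=r.get_obs();print(o["tool_pos"],o["ft_force"],o["torque"])
E
```

```text
tool_pos: [0.5896, 0.0382, 0.097]
ft_force: [-0.2, -0.9, 1.3]
grip_force: 10.0
[0.58960848 0.03819343 0.0969762 ] [-0.1684936  -0.85240786  1.3171345 ] [ 0.08973538  0.09708322 -0.02794023]
```

```bash

python3 -m pendant '{"slide":[[0,0,0],[0,0,0],[0,0,0],[0,0,0],[0,0,-0.002]],"rotation":[[0,0,0],[0,0,0],[0,0,0],[0,0,0],[0,0,0]],"hand":[0.82,0.85,0.85,0.85,0.85]}' 10 | egrep "pos|force"
python3 -m pendant '{"slide":[[0,0,-0.002],[0,0,-0.002],[0,0,0],[0,0,0],[0,0,0]],"rotation":[[0,0,0],[0,0,0],[0,0,0],[0,0,0],[0,0,0]],"hand":[0.85,0.85,0.85,0.85,0.85]}' 10 | egrep "pos|force"
python3 - <<'E'
from h import *
d=snap("wrist","w7");o=r.get_obs();t=np.array(o["tool_pos"]);R=np.array(o["tcp_rot"]).reshape(3,3)
s=cv2.GaussianBlur(d["img"],(3,3),0).astype(int).sum(2)
for z in(.1022,.1052,.108):
  C=np.array([.5895,.0382,z]);print(z,[np.round(w2pix(d,C+R@[a,b,0]),1).tolist() for a,b in((.0335,0),(-.0335,0),(.0175,0),(0,.0175),(0,-.0175))])
u=int(w2pix(d,C)[0]);print(u,[(v,int(s[v,u-2:u+3].mean())) for v in range(150,345,2)])
v=int(w2pix(d,C)[1]);print(v,[(k,int(s[v-14:v-11,k].mean())) for k in range(u-75,u+76,2)])
E
```

```text
tool_pos: [0.5897, 0.0382, 0.095]
ft_force: [0.2, -0.3, -0.1]
grip_force: 0.0
tool_pos: [0.5896, 0.0382, 0.0909]
ft_force: [1.3, 0.0, -0.9]
grip_force: 0.0
0.1022 [[312.7, 206.3], [313.0, 329.3], [312.8, 238.3], [348.3, 271.3], [277.4, 271.3]]
0.1052 [[312.6, 208.2], [313.0, 333.0], [312.7, 240.7], [348.9, 274.2], [276.7, 274.2]]
0.108 [[312.5, 210.1], [312.9, 336.6], [312.6, 243.1], [349.5, 277.1], [276.1, 277.1]]
312 [(150, 522), (152, 515), (154, 510), (156, 505), (158, 509), (160, 461), (162, 252), (164, 136), (166, 136), (168, 136), (170, 136), (172, 135), (174, 132), (176, 129), (178, 137), (180, 145), (182, 142), (184, 140), (186, 137), (188, 129), (190, 124), (192, 120), (194, 122), (196, 121), (198, 127), (200, 121), (202, 127), (204, 138), (206, 133), (208, 123), (210, 134), (212, 141), (214, 145), (216, 143), (218, 145), (220, 145), (222, 143), (224, 141), (226, 143), (228, 142), (230, 139), (232, 145), (234, 143), (236, 141), (238, 258), (240, 527), (242, 631), (244, 645), (246, 653), (248, 661), (250, 665), (252, 666), (254, 665), (256, 663), (258, 662), (260, 661), (262
[... 712 characters left out ...]
25), (273, 130), (275, 134), (277, 132), (279, 220), (281, 501), (283, 570), (285, 568), (287, 599), (289, 613), (291, 622), (293, 635), (295, 639), (297, 641), (299, 644), (301, 649), (303, 652), (305, 656), (307, 659), (309, 661), (311, 662), (313, 663), (315, 660), (317, 658), (319, 661), (321, 663), (323, 661), (325, 658), (327, 659), (329, 655), (331, 654), (333, 652), (335, 651), (337, 646), (339, 641), (341, 634), (343, 618), (345, 600), (347, 606), (349, 591), (351, 412), (353, 185), (355, 147), (357, 144), (359, 145), (361, 143), (363, 140), (365, 141), (367, 137), (369, 135), (371, 134), (373, 134), (375, 131), (377, 136), (379, 131), (381, 132), (383, 139), (385, 142), (387, 119)]
```

The ring rests level, with its flange top near 0.104 and even both sides. I'll regrip lower and start turning, following the 15 mm/turn sink.

```bash

python3 -m pendant '{"slide":[[0,0,0],[0,0,0],[0,0,0],[0,0,0],[0,0,0]],"rotation":[[0,0,0],[0,0,0],[0,0,0],[0,0,0],[0,0,0]],"hand":[0.75,0.72,0.7,0.7,0.7]}' 12 | egrep "pos|force|gap"
python3 - <<'E'
from h import *
o=r.get_obs();print(o["tool_pos"],o["ft_force"],o["torque"])
E
python3 -m pendant '{"slide":[[0,0,-0.0002],[0,0,-0.0002],[0,0,-0.0002],[0,0,-0.0002],[0,0,0]],"rotation":[[0,0,-0.1],[0,0,-0.1],[0,0,-0.1],[0,0,-0.1],[0,0,0]],"hand":[0.7,0.7,0.7,0.7,0.7]}' 12 | egrep "pos|force|gap"
python3 - <<'E'
from h import *
o=r.get_obs();print(o["tool_pos"],o["ft_force"],o["torque"])
E
```

```text
tool_pos: [0.5896, 0.0382, 0.0909]
ft_force: [-0.6, -0.2, 0.2]
finger_gap: 0.0666
grip_force: 12.0
[0.58955242 0.03815373 0.09087908] [-0.63141262 -0.24186237  0.23101642] [ 0.1363682  -0.05272816 -0.06995952]
tool_pos: [0.5896, 0.038, 0.0901]
ft_force: [0.4, 0.3, -1.0]
finger_gap: 0.0663
grip_force: 12.0
[0.58962321 0.03801176 0.09011969] [ 0.40723464  0.31429269 -1.01513811] [ 0.06465427 -0.26195345 -0.0007381 ]
```

```bash
cat > st.py <<'E'
from h import *
o=r.get_obs();R=np.array(o["tcp_rot"]).reshape(3,3)
print("yaw",np.round(np.degrees(np.arctan2(R[1,0],R[0,0])),2),np.round(o["tool_pos"],4),np.round(o["ft_force"],1),"T",np.round(o["torque"],3),"q7",round(o["q"][6],1),"t",o["time_s"])
E
python3 -m pendant '{"slide":[[0,0,-0.0003],[0,0,-0.0003],[0,0,-0.0003],[0,0,-0.0003],[0,0,0]],"rotation":[[0,0,-0.12],[0,0,-0.12],[0,0,-0.12],[0,0,-0.12],[0,0,0]],"hand":[0.7,0.7,0.7,0.7,0.7]}' 12 >/dev/null; python3 st.py
python3 -m pendant '{"slide":[[0,0,-0.0003],[0,0,-0.0003],[0,0,0],[0,0,0],[0,0,0]],"rotation":[[0,0,-0.12],[0,0,-0.12],[0,0,0],[0,0,0],[0,0,0]],"hand":[0.7,0.7,0.7,0.7,0.7]}' 12 >/dev/null; python3 st.py
```

```text
yaw -169.65 [0.5897 0.038  0.0889] [ 1.5 -0.6 -0.5] T [ 0.058 -0.455 -0.035] q7 71.7 t 25.45
yaw 176.8 [0.5897 0.038  0.0883] [ 2.3 -0.5  0.1] T [-0.059 -0.603 -0.073] q7 59.5 t 25.95
```

```bash

python3 -m pendant '{"slide":[[0,0,-0.0002],[0,0,-0.0002],[0,0,0],[0,0,0],[0,0,0]],"rotation":[[0,0,-0.1],[0,0,-0.1],[0,0,0],[0,0,0],[0,0,0]],"hand":[0.7,0.7,0.7,0.7,0.7]}' 12 >/dev/null; python3 st.py
python3 -m pendant '{"slide":[[0,0,-0.0002],[0,0,-0.0002],[0,0,0],[0,0,0],[0,0,0]],"rotation":[[0,0,-0.1],[0,0,-0.1],[0,0,0],[0,0,0],[0,0,0]],"hand":[0.7,0.7,0.7,0.7,0.7]}' 12 >/dev/null; python3 st.py
```

```text
yaw 165.27 [0.5897 0.038  0.0879] [ 2.7 -0.9 -0.3] T [-0.077 -0.777 -0.05 ] q7 49.0 t 26.45
yaw 153.8 [0.5896 0.0381 0.0875] [3.2 0.4 0.2] T [-0.021 -0.853  0.006] q7 38.6 t 26.95
```

```bash

python3 -m pendant '{"slide":[[0.0003,0,-0.0002],[0,0,-0.0002],[0,0,0],[0,0,0],[0,0,0]],"rotation":[[0,0,-0.1],[0,0,-0.1],[0,0,0],[0,0,0],[0,0,0]],"hand":[0.7,0.7,0.7,0.7,0.7]}' 12 >/dev/null; python3 st.py
python3 -m pendant '{"slide":[[0.0003,0,-0.0002],[0,0,-0.0002],[0,0,0],[0,0,0],[0,0,0]],"rotation":[[0,0,-0.1],[0,0,-0.1],[0,0,0],[0,0,0],[0,0,0]],"hand":[0.7,0.7,0.7,0.7,0.7]}' 12 >/dev/null; python3 st.py
```

```text
yaw 142.33 [0.5897 0.038  0.087 ] [ 2.  -1.  -0.8] T [-0.085 -0.623  0.012] q7 28.1 t 27.45
yaw 130.89 [0.5898 0.0382 0.0865] [-0.1 -0.3 -0.3] T [ 0.043 -0.214  0.008] q7 17.5 t 27.95
```

```bash

python3 -m pendant '{"slide":[[0,0,-0.0002],[0,0,-0.0002],[0,0,0],[0,0,0],[0,0,0]],"rotation":[[0,0,-0.1],[0,0,-0.1],[0,0,0],[0,0,0],[0,0,0]],"hand":[0.7,0.7,0.7,0.7,0.7]}' 12 >/dev/null; python3 st.py
python3 - <<'E'
from h import *
d=snap("wrist","w8");o=r.get_obs();R=np.array(o["tcp_rot"]).reshape(3,3)
s=cv2.GaussianBlur(d["img"],(3,3),0).astype(int).sum(2)
for z in(.0982,.1002,.1022,.1042):
  C=np.array([.5895,.0382,z]);print(z,[np.round(w2pix(d,C+R@[a,b,0]),1).tolist() for a,b in((.0335,0),(-.0335,0),(.0175,0))])
u=int(w2pix(d,C)[0]);print(u,[(v,int(s[v,u-2:u+3].mean())) for v in list(range(230,250))+list(range(322,345))])
# bright dot on ring
for n in("w7","w8"):
  g=cv2.imread(f"pics/{n}.png").astype(int).sum(2);dd=load(n)
  m=[]
  for ang in range(0,360,2):
    p=w2pix(dd,C+[.029*np.cos(np.radians(ang)),.029*np.sin(np.radians(ang)),-.0005*(n=="w8")*0]).astype(int); m.append((int(g[p[1]-2:p[1]+3,p[0]-2:p[0]+3].max()),ang))
  print(n,sorted(m)[-6:])
E
```

```text
yaw 119.43 [0.59   0.0382 0.0862] [ 0.2 -0.2 -1.2] T [ 0.031 -0.131 -0.009] q7 7.0 t 28.45
0.0982 [[318.6, 205.6], [318.3, 329.2], [318.5, 237.7]]
0.1002 [[318.7, 206.8], [318.3, 331.6], [318.6, 239.4]]
0.1022 [[318.7, 208.1], [318.3, 334.2], [318.6, 241.0]]
0.1042 [[318.7, 209.5], [318.4, 336.8], [318.6, 242.7]]
318 [(230, 242), (231, 245), (232, 248), (233, 251), (234, 251), (235, 251), (236, 253), (237, 281), (238, 385), (239, 550), (240, 685), (241, 740), (242, 751), (243, 752), (244, 753), (245, 755), (246, 756), (247, 759), (248, 759), (249, 760), (322, 225), (323, 223), (324, 220), (325, 217), (326, 216), (327, 218), (328, 220), (329, 226), (330, 259), (331, 343), (332, 456), (333, 542), (334, 577), (335, 581), (336, 582), (337, 582), (338, 581), (339, 580), (340, 580), (341, 581), (342, 579), (343, 576), (344, 552)]
w7 [(211, 110), (214, 118), (214, 120), (217, 112), (222, 114), (222, 116)]
w8 [(487, 340), (500, 342), (500, 344), (523, 332), (523, 336), (532, 338)]
```

```bash

python3 -m pendant '{"slide":[[0,0,0],[0,0,0],[0,0,0],[0,0,0],[0,0,0]],"rotation":[[0,0,-0.1],[0,0,-0.1],[0,0,0],[0,0,0],[0,0,0]],"hand":[0.7,0.7,0.7,0.7,0.7]}' 18 >/dev/null; python3 st.py
python3 -m pendant '{"slide":[[0,0,0],[0,0,0],[0,0,0],[0,0,0],[0,0,0]],"rotation":[[0,0,-0.05],[0,0,-0.05],[0,0,0],[0,0,0],[0,0,0]],"hand":[0.7,0.7,0.7,0.7,0.7]}' 18 >/dev/null; python3 st.py
```

```text
yaw 107.95 [0.5901 0.0381 0.0862] [-0.3 -0.6 -2.1] T [-0.035 -0.137  0.014] q7 -3.6 t 29.0
yaw 102.17 [0.5901 0.0381 0.0862] [ 0.3 -0.3 -1.2] T [ 0.002 -0.091 -0.028] q7 -9.0 t 29.5
```

```bash

python3 -m pendant '{"slide":[[0,0,0],[0,0,0],[0,0,0],[0,0,0],[0,0,0]],"rotation":[[0,0,-0.05],[0,0,-0.05],[0,0,0],[0,0,0],[0,0,0]],"hand":[0.7,0.7,0.7,0.7,0.7]}' 18 >/dev/null; python3 st.py
python3 -m pendant '{"slide":[[0,0,0],[0,0,0],[0,0,0],[0,0,0],[0,0,0]],"rotation":[[0,0,-0.05],[0,0,-0.05],[0,0,0],[0,0,0],[0,0,0]],"hand":[0.7,0.7,0.7,0.7,0.7]}' 18 >/dev/null; python3 st.py
python3 - <<'E'
from h import *
d=snap("wrist","w9");C=np.array([.5895,.0382,.1])
for n in("w7","w8","w9"):
  g=cv2.imread(f"pics/{n}.png").astype(int);dd=load(n);m=[]
  for ang in range(0,360,3):
    p=w2pix(dd,C+[.029*np.cos(np.radians(ang)),.029*np.sin(np.radians(ang)),0]).astype(int)
    w=g[p[1]-2:p[1]+3,p[0]-2:p[0]+3].sum(2); m.append(int(w.max()-np.median(w)))
  k=np.argsort(m)[::-1][:8];print(n,[(int(i)*3,m[i]) for i in k])
E
```

```text
yaw 96.42 [0.59   0.0381 0.0861] [-0.3 -0.5 -1.4] T [ 0.02  -0.069 -0.017] q7 -14.3 t 30.0
yaw 90.68 [0.59   0.038  0.0861] [-0.5 -0.2 -3.9] T [-0.042 -0.022  0.018] q7 -19.7 t 30.5
w7 [(36, 45), (87, 44), (84, 42), (39, 37), (33, 28), (342, 26), (123, 26), (258, 26)]
w8 [(339, 183), (264, 66), (336, 56), (333, 55), (261, 39), (18, 32), (222, 27), (252, 26)]
w9 [(309, 79), (303, 70), (237, 56), (240, 48), (306, 45), (300, 30), (192, 28), (195, 28)]
```

```bash

python3 -m pendant '{"slide":[[0,0,0],[0,0,0],[0,0,0],[0,0,0],[0,0,0]],"rotation":[[0,0,-0.03],[0,0,-0.03],[0,0,0],[0,0,0],[0,0,0]],"hand":[0.7,0.7,0.7,0.7,0.7]}' 18 >/dev/null; python3 st.py
python3 -m pendant '{"slide":[[0,0,0],[0,0,0],[0,0,0],[0,0,0],[0,0,0]],"rotation":[[0,0,-0.03],[0,0,-0.03],[0,0,0],[0,0,0],[0,0,0]],"hand":[0.7,0.7,0.7,0.7,0.7]}' 18 >/dev/null; python3 st.py
```

```text
yaw 87.18 [0.59   0.0381 0.0861] [ 0.6  0.  -5.7] T [ 0.098 -0.122 -0.02 ] q7 -22.9 t 31.05
yaw 83.74 [0.5899 0.0381 0.0861] [ 1.5  0.1 -8.7] T [ 0.095 -0.135 -0.033] q7 -26.2 t 31.55
```

```bash

python3 -m pendant '{"slide":[[0,0,-0.0003],[0,0,-0.0002],[0,0,0],[0,0,0],[0,0,0]],"rotation":[[0,0,-0.05],[0,0,-0.05],[0,0,0],[0,0,0],[0,0,0]],"hand":[0.7,0.7,0.7,0.7,0.7]}' 18 >/dev/null; python3 st.py
python3 -m pendant '{"slide":[[0,0,-0.0002],[0,0,-0.0001],[0,0,0],[0,0,0],[0,0,0]],"rotation":[[0,0,-0.05],[0,0,-0.05],[0,0,0],[0,0,0],[0,0,0]],"hand":[0.7,0.7,0.7,0.7,0.7]}' 18 >/dev/null; python3 st.py
```

```text
yaw 78.06 [0.59   0.038  0.0857] [-0.3 -0.8 -6.3] T [-0.059 -0.016 -0.048] q7 -31.5 t 32.05
yaw 72.35 [0.5902 0.0381 0.0855] [ 0.3  0.3 -4.8] T [-0.052 -0.233  0.012] q7 -36.8 t 32.55
```

```bash

python3 -m pendant '{"slide":[[0,0,-0.0002],[0,0,-0.0001],[0,0,0],[0,0,0],[0,0,0]],"rotation":[[0,0,-0.05],[0,0,-0.05],[0,0,0],[0,0,0],[0,0,0]],"hand":[0.7,0.7,0.7,0.7,0.7]}' 18 >/dev/null; python3 st.py
python3 -m pendant '{"slide":[[0,0,-0.0002],[0,0,-0.0001],[0,0,0],[0,0,0],[0,0,0]],"rotation":[[0,0,-0.05],[0,0,-0.05],[0,0,0],[0,0,0],[0,0,0]],"hand":[0.7,0.7,0.7,0.7,0.7]}' 18 >/dev/null; python3 st.py
python3 - <<'E'
from h import *
d=snap("wrist","w10");o=r.get_obs();R=np.array(o["tcp_rot"]).reshape(3,3)
s=cv2.GaussianBlur(d["img"],(3,3),0).astype(int).sum(2)
for z in(.0962,.0982,.1002,.1022):
  C=np.array([.5895,.0382,z]);print(z,[np.round(w2pix(d,C+R@[a,b,0]),1).tolist() for a,b in((.0335,0),(-.0335,0),(.0175,0))])
u=int(w2pix(d,C)[0]);print(u,[(v,int(s[v,u-2:u+3].mean())) for v in list(range(230,246))+list(range(322,340))])
E
```

```text
yaw 66.62 [0.5901 0.0381 0.0852] [-0.   0.9 -3.4] T [-0.059 -0.094  0.002] q7 -42.2 t 33.05
yaw 60.89 [0.5901 0.0381 0.0849] [ 0.2 -0.9 -4.6] T [-0.026 -0.059 -0.007] q7 -47.6 t 33.55
0.0962 [[317.8, 202.4], [317.6, 326.1], [317.7, 234.6]]
0.0982 [[317.8, 203.6], [317.6, 328.6], [317.7, 236.2]]
0.1002 [[317.8, 204.9], [317.6, 331.1], [317.8, 237.8]]
0.1022 [[317.8, 206.1], [317.6, 333.6], [317.8, 239.4]]
317 [(230, 234), (231, 232), (232, 231), (233, 232), (234, 233), (235, 236), (236, 238), (237, 254), (238, 325), (239, 470), (240, 622), (241, 705), (242, 728), (243, 733), (244, 737), (245, 741), (322, 214), (323, 212), (324, 210), (325, 209), (326, 207), (327, 205), (328, 203), (329, 204), (330, 230), (331, 311), (332, 425), (333, 515), (334, 556), (335, 566), (336, 566), (337, 563), (338, 562), (339, 561)]
```

```bash

python3 -m pendant '{"slide":[[0,0,-0.0002],[0,0,0],[0,0,0],[0,0,0],[0,0,0]],"rotation":[[0,0,-0.05],[0,0,-0.05],[0,0,0],[0,0,0],[0,0,0]],"hand":[0.7,0.7,0.7,0.7,0.7]}' 18 >/dev/null; python3 st.py
python3 -m pendant '{"slide":[[0,0,0],[0,0,0],[0,0,0],[0,0,0],[0,0,0]],"rotation":[[0,0,-0.05],[0,0,-0.05],[0,0,0],[0,0,0],[0,0,0]],"hand":[0.7,0.7,0.7,0.7,0.7]}' 18 >/dev/null; python3 st.py
python3 -m pendant '{"slide":[[0,0,0],[0,0,0],[0,0,0],[0,0,0],[0,0,0]],"rotation":[[0,0,-0.05],[0,0,0],[0,0,0],[0,0,0],[0,0,0]],"hand":[0.7,0.7,0.7,0.7,0.7]}' 18 >/dev/null; python3 st.py
```

```text
yaw 55.16 [0.5901 0.0382 0.0847] [ 0.5 -0.4 -4.9] T [-0.038  0.01  -0.013] q7 -53.0 t 34.1
yaw 49.43 [0.5899 0.0381 0.0845] [-0.2 -0.7 -6.1] T [-0.099 -0.023 -0.049] q7 -58.3 t 34.6
yaw 46.53 [0.5899 0.0381 0.0845] [-1.3 -0.3 -6.8] T [ 0.006  0.009 -0.007] q7 -61.1 t 35.1
```

```bash

python3 -m pendant '{"slide":[[0,0,0],[0,0,0],[0,0,0],[0,0,0],[0,0,0]],"rotation":[[0,0,-0.05],[0,0,-0.05],[0,0,0],[0,0,0],[0,0,0]],"hand":[0.7,0.7,0.7,0.7,0.7]}' 18 >/dev/null; python3 st.py
python3 -m pendant '{"slide":[[0,0,0],[0,0,0],[0,0,0],[0,0,0],[0,0,0]],"rotation":[[0,0,-0.05],[0,0,0],[0,0,0],[0,0,0],[0,0,0]],"hand":[0.7,0.7,0.7,0.7,0.7]}' 18 >/dev/null; python3 st.py
python3 - <<'E'
from h import *
d=snap("wrist","w11");C=np.array([.5895,.0382,.0995])
for n in("w8","w9","w10","w11"):
  g=cv2.imread(f"pics/{n}.png").astype(int);dd=load(n);m=[]
  for ang in range(0,360,2):
    w=np.concatenate([g[p[1]-1:p[1]+2,p[0]-1:p[0]+2].sum(2).ravel() for p in [w2pix(dd,C+[q*np.cos(np.radians(ang)),q*np.sin(np.radians(ang)),0]).astype(int) for q in(.027,.029,.031)]]); m.append(int(w.max()-np.median(w)))
  k=np.argsort(m)[::-1][:8];print(n,[(int(i)*2,m[i]) for i in k])
E
```

```text
yaw 40.83 [0.5899 0.0381 0.0844] [ -1.2   0.6 -10.3] T [-0.083 -0.081 -0.027] q7 -66.4 t 35.6
yaw 37.93 [0.5899 0.0381 0.0844] [  0.7  -0.2 -12.6] T [ 0.03   0.003 -0.035] q7 -69.1 t 36.1
w8 [(340, 184), (338, 178), (342, 104), (332, 82), (266, 80), (334, 79), (330, 76), (270, 74)]
w9 [(310, 184), (308, 142), (312, 94), (298, 85), (238, 85), (242, 83), (240, 83), (300, 81)]
w10 [(280, 176), (282, 114), (210, 84), (270, 75), (208, 74), (278, 74), (272, 73), (212, 71)]
w11 [(258, 399), (256, 353), (260, 254), (188, 87), (250, 81), (186, 80), (248, 80), (190, 75)]
```

```bash

python3 -m pendant '{"slide":[[0,0,-0.0004],[0,0,-0.0003],[0,0,0],[0,0,0],[0,0,0]],"rotation":[[0,0,-0.05],[0,0,-0.05],[0,0,0],[0,0,0],[0,0,0]],"hand":[0.7,0.7,0.7,0.7,0.7]}' 18 >/dev/null; python3 st.py
python3 -m pendant '{"slide":[[0,0,-0.0002],[0,0,0],[0,0,0],[0,0,0],[0,0,0]],"rotation":[[0,0,-0.05],[0,0,-0.05],[0,0,0],[0,0,0],[0,0,0]],"hand":[0.7,0.7,0.7,0.7,0.7]}' 18 >/dev/null; python3 st.py
python3 -m pendant '{"slide":[[0,0,-0.0002],[0,0,0],[0,0,0],[0,0,0],[0,0,0]],"rotation":[[0,0,-0.05],[0,0,-0.05],[0,0,0],[0,0,0],[0,0,0]],"hand":[0.7,0.7,0.7,0.7,0.7]}' 18 >/dev/null; python3 st.py
```

```text
yaw 32.23 [0.5902 0.0382 0.084 ] [-0.5 -1.  -9.5] T [-0.084 -0.073 -0.055] q7 -74.5 t 36.65
yaw 26.51 [0.5903 0.0381 0.0839] [ 0.9 -0.8 -8.3] T [-0.18  -0.186 -0.054] q7 -79.9 t 37.15
yaw 20.78 [0.5903 0.0383 0.0838] [-0.5 -0.5 -6.2] T [ 0.066  0.036 -0.1  ] q7 -85.4 t 37.65
```

```bash

python3 -m pendant '{"slide":[[0,0,0],[0,0,0],[0,0,0],[0,0,0],[0,0,0]],"rotation":[[0,0,-0.05],[0,0,0],[0,0,0],[0,0,0],[0,0,0]],"hand":[0.7,0.7,0.7,0.7,0.7]}' 18 >/dev/null; python3 st.py
python3 -m pendant '{"slide":[[0,0,0],[0,0,0],[0,0,0],[0,0,0],[0,0,0]],"rotation":[[0,0,-0.05],[0,0,0],[0,0,0],[0,0,0],[0,0,0]],"hand":[0.7,0.7,0.7,0.7,0.7]}' 18 >/dev/null; python3 st.py
python3 -m pendant '{"slide":[[0,0,0],[0,0,0],[0,0,0],[0,0,0],[0,0,0]],"rotation":[[0,0,0],[0,0,0],[0,0,0],[0,0,0],[0,0,0]],"hand":[0.7,0.7,0.7,0.7,0.7]}' 18 >/dev/null; python3 st.py
```

```text
yaw 17.89 [0.5903 0.0383 0.0838] [ 0.3  0.9 -5.2] T [ 0.211  0.059 -0.124] q7 -88.1 t 38.15
yaw 15.02 [0.5904 0.0383 0.0838] [-0.   0.7 -4.2] T [ 0.248 -0.219 -0.145] q7 -90.8 t 38.65
yaw 14.99 [0.5903 0.0383 0.0837] [ 1.3  1.4 -2.1] T [ 0.401 -0.348 -0.053] q7 -90.8 t 39.15
```

```bash
cat > av.py <<'E'
from h import *
L=[]
for i in range(8): optics.get_image("wrist"); o=r.get_obs(); L.append([*o["ft_force"],*o["torque"],o["tau"][6],o["tool_pos"][2]])
L=np.array(L); R=np.array(o["tcp_rot"]).reshape(3,3)
print("yaw",np.round(np.degrees(np.arctan2(R[1,0],R[0,0])),2),"mean",np.round(L.mean(0),4),"sd",np.round(L.std(0)[[5,6]],3),"q7",round(o["q"][6],1),"t",o["time_s"])
E
python3 av.py
python3 -m pendant '{"slide":[[0,0,0],[0,0,0],[0,0,0],[0,0,0],[0,0,0]],"rotation":[[0,0,-0.05],[0,0,0],[0,0,0],[0,0,0],[0,0,0]],"hand":[0.7,0.7,0.7,0.7,0.7]}' 18 >/dev/null; python3 av.py
```

```text
yaw 14.98 mean [ 1.713   1.6011 -1.6038  0.4259 -0.4524 -0.0997  0.0857  0.0837] sd [0.028 0.002] q7 -90.8 t 39.55
yaw 12.12 mean [ 0.0456  0.7315  2.0795  0.4001  0.0242  0.0919 -0.0767  0.0837] sd [0.016 0.015] q7 -93.5 t 40.45
```

```bash

python3 -m pendant '{"slide":[[0,0,0],[0,0,0],[0,0,0],[0,0,0],[0,0,0]],"rotation":[[0,0,-0.02],[0,0,0],[0,0,0],[0,0,0],[0,0,0]],"hand":[0.7,0.7,0.7,0.7,0.7]}' 18 >/dev/null; python3 av.py
```

```text
yaw 10.95 mean [-1.3768  0.5718  5.2888  0.1496  0.2769 -0.1949  0.1966  0.0837] sd [0.037 0.001] q7 -94.6 t 41.35
```

```bash

python3 -m pendant '{"slide":[[0,0,0],[0,0,0],[0,0,0],[0,0,0],[0,0,0]],"rotation":[[0,0,0],[0,0,0],[0,0,0],[0,0,0],[0,0,0]],"hand":[0.85,0.85,0.85,0.85,0.85]}' 18 >/dev/null; python3 av.py
python3 -m pendant '{"slide":[[0,0,0],[0,0,0],[0,0,0],[0,0,0],[0,0,0]],"rotation":[[0,0,0],[0,0,0],[0,0,0],[0,0,0],[0,0,0]],"hand":[0.7,0.7,0.7,0.7,0.7]}' 18 >/dev/null; python3 av.py
python3 -m pendant '{"slide":[[0,0,0],[0,0,0],[0,0,0],[0,0,0],[0,0,0]],"rotation":[[0,0,-0.02],[0,0,0],[0,0,0],[0,0,0],[0,0,0]],"hand":[0.7,0.7,0.7,0.7,0.7]}' 18 >/dev/null; python3 av.py
```

```text
yaw 10.97 mean [-0.1078  0.0547  0.2856  0.0005  0.0126  0.0058  0.0003  0.0835] sd [0.035 0.   ] q7 -94.6 t 42.25
yaw 10.96 mean [ 0.1293 -0.6477  0.2066 -0.0733 -0.0117  0.0269 -0.0049  0.0836] sd [0.027 0.   ] q7 -94.6 t 43.15
yaw 9.82 mean [ 0.046  -0.3355 -0.0136  0.1823  0.0007 -0.2002  0.1813  0.0835] sd [0.043 0.004] q7 -95.7 t 44.05
```

Torque started from zero and rose to about 0.19 N·m, right in the middle of the correct band, with no hand load on the ring (fz≈0). I'll let go, back off and check.

```bash

python3 - <<'E'
from h import *
snap("wrist","w12")
E
python3 -m pendant '{"slide":[[0,0,0],[0,0,0],[0,0,0],[0,0,0],[0,0,0]],"rotation":[[0,0,0],[0,0,0],[0,0,0],[0,0,0],[0,0,0]],"hand":[0.85,0.95,1,1,1]}' 18 | egrep "gap|force"
python3 - <<'E'
from h import *
snap("wrist","w13");C=np.array([.5895,.0382,.0995])
for n in("w11","w12","w13"):
  g=cv2.imread(f"pics/{n}.png").astype(int);dd=load(n);m=[]
  for ang in range(0,360,2):
    w=np.concatenate([g[p[1]-1:p[1]+2,p[0]-1:p[0]+2].sum(2).ravel() for p in [w2pix(dd,C+[q*np.cos(np.radians(ang)),q*np.sin(np.radians(ang)),0]).astype(int) for q in(.027,.029,.031)]]); m.append(int(w.max()-np.median(w)))
  k=np.argsort(m)[::-1][:3];print(n,[(int(i)*2,m[i]) for i in k])
  # ring centroid ellipse: hole (bright lens) blob
  c=w2pix(dd,C); R=np.array(dd["orientation"]).reshape(3,3)
  mk=(g.sum(2)>420).astype(np.uint8)[int(c[1])-45:int(c[1])+14,int(c[0])-45:int(c[0])+45]
  ys,xs=np.nonzero(mk); print(c, "top row",ys.min()+int(c[1])-45,"u mid",xs.mean()+int(c[0])-45,np.ptp(xs))
E
```

```text
ft_force: [0.4, 0.2, -0.3]
finger_gap: 0.0862
grip_force: 0.0
w11 [(258, 399), (256, 353), (260, 254)]
[317.17753653 270.51237217] top row 239 u mid 315.55479452054794 73
w12 [(232, 178), (230, 149), (224, 88)]
[315.7222917  271.58916386] top row 239 u mid 315.83048381229537 73
w13 [(232, 185), (230, 163), (228, 100)]
[315.61882119 271.57563926] top row 239 u mid 315.68532747896086 73
```

```bash

python3 -m pendant '{"slide":[[0,0,0.005],[0,0,0.015],[0,0,0.03],[0,0,0.04],[0,0,0.03]],"rotation":[[0,0,0],[0,0,0],[0,0,0],[0,0,0],[0,0,0]],"hand":[1,1,1,1,1]}' | egrep "time|pos|force"
python3 -m pendant '{"slide":[[0,0,0],[0,0,0],[0,0,0],[0,0,0],[0,0,0]],"rotation":[[0,0,0],[0,0,0],[0,0,0],[0,0,0],[0,0,0]],"hand":[1,1,1,1,1]}' | egrep "pos"
python3 - <<'E'
from h import *
d=snap("wrist","w14")
g=d["img"].astype(int).sum(2)
best=[]
for z in(.1,): 
  for rad in(.0175,.0335):
    e=[]
    for a in range(0,360,15):
      R=lambda q:w2pix(d,[.5895+q*np.cos(np.radians(a)),.0382+q*np.sin(np.radians(a)),z])
      qs=np.arange(rad-.004,rad+.004,.0004); pr=[cv2.getRectSubPix(d["img"].astype(np.float32).sum(2),(1,1),tuple(map(float,R(q))))[0,0] for q in qs]
      e.append(qs[np.argmax(abs(np.gradient(np.convolve(pr,np.ones(3)/3,'same')))[2:-2])+2]*1e3)
    print(rad,np.round(e,1))
t=snap("top","top1")
a=cv2.imread("pics/top0.png").astype(int);b=t["img"].astype(int)
for n,(u,v) in dict(bottle=(221,138),box=(434,155),driver=(333,140)).items(): print(n,np.abs(a-b)[v-15:v+15,u-12:u+12].mean())
E
```

```text
time_s: 45.15
tool_pos: [0.5907, 0.0385, 0.2073]
ft_force: [0.7, 0.8, 0.1]
grip_force: 0.0
tool_pos: [0.5897, 0.0381, 0.2027]
0.0175 [17.1 17.1 17.1 17.1 17.1 17.5 17.5 17.5 17.9 17.9 17.9 17.9 17.9 17.9
 17.9 17.5 17.9 17.5 17.9 17.5 17.5 17.5 17.1 17.1]
0.0335 [33.5 32.3 34.3 33.9 30.3 36.7 31.5 34.7 33.1 35.5 33.9 33.5 33.1 33.5
 33.1 33.1 33.1 32.7 32.7 34.7 36.7 36.7 33.9 33.9]
bottle 13.875925925925927
box 20.307407407407407
driver 50.307870370370374
```

```bash
python3 -c "
from bench import ticket
print(ticket.job_done())"
```

```text
the job is handed in; nothing more can be done
None
```

The lens is seated flat in the cell, with the ring screwed down over it to about 0.19 N·m; it stayed put when let go, and I handed the job in at about 46 s. I didn't get a clear final look at the bottle, card box and screwdriver, but no move went near them.

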